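Hang the wet test panel on the drying rail with an S-hook

TASK

The tall test panel standing in the slotted rack is freshly sprayed and must hang to dry. Take the empty S-hook off the drying rail, pass its lower tip through the hole at the top of the tall panel, lift the panel out of the rack on the held hook, and hang the hook on the rail again in any bay except the one where a panel already hangs, so that the panel hangs still. Never touch the tall panel with the gripper or arm, do not let it bump the gun cup and tin standing between rack and rail or the other panels, and leave those where they are.

Things in the scene. Friction and masses are not known exactly. Their poses are not given: they have to be found in the camera images.
- s_hook: the empty S-hook, 108 mm tall, 60 g, at first hanging on the rail. Origin on the rail bar's axis when it hangs; z up, the S lies flat in its x-z plane, lower tip to -x (at first about the rail's -x, to the robot). Upper bend black-sleeved, lower bend bare 6 mm wire; between z = -32 and -61 mm a bare wire slants from x = -24 to +16 mm, so the bar enters the upper bend slantwise, from +x and below
- hook_grip (a point): a good place to grip the hook: the 9 mm thick sleeved bar on the -x side of the upper bend, at (-24, 0, -18.5) mm of the hook, upright there from z = -14.5 to -32 mm; 14 mm clear of the rail bar; fingers close along the hook's y (along the rail)
- hook_arch (a point): centre of the hook's upper bend, at (0, 0, -14.5) mm of the hook: a half circle of centreline radius 24 mm, bar 9 mm thick, top at z = +14 mm of the hook; on the +x side it ends at z = -25 mm
- hook_bend (a point): centre of the wire at the lowest point of the lower bend, at (0, 0, -90.5) mm of the hook; a hanging panel's hole rests here. The bend has centreline radius 16 mm and runs from the heel through this point to 45 degrees up on the -x side
- hook_tip (a point): centre of the lower tip's end, at (-19.8, 0, -77.3) mm of the hook; the last 12 mm of wire run straight, 45 degrees up towards -x, with a round end 3 mm beyond this point
- hook_heel (a point): centre of the wire where the shank meets the lower bend, at (16, 0, -74.5) mm of the hook
- tall_panel: the tall test panel: flat aluminium plate 70 wide, 130 tall, 3 mm thick, 0.07 to 0.14 kg, one face grey; stands upright in one of the rack's three slots, may lean up to 4 degrees. Origin at the middle of its bottom edge; x is its normal (about the rack's x), y across, z up
- panel_hole (a point): centre of the 16 mm round through-hole in the tall panel, 114 mm above its bottom edge and 16 mm below its top edge; axes as the panel's
- short_panel_1: panel like the tall one but 70 x 90 x 3 mm, in another slot of the rack; origin at the middle of its bottom edge; stays there
- short_panel_2: the other 70 x 90 x 3 mm panel in the rack; origin at the middle of its bottom edge; stays there
- hung_panel: a 70 x 130 x 3 mm panel that already hangs from an S-hook of the same kind in an end bay of the rail (moves as one piece); origin on the rail's axis where it hangs, panel bottom edge 0.21 m below that; leave alone
- drying_rail: fixed drying rail: 10 mm bar along its y at x = 0.025, z = 0.25 m on 12 mm posts at y = -0.148 and 0.148 m; feet 84 mm long. Origin on the bench, 25 mm nearer than the bar's middle; x away from the robot. Stop collars (18 mm diameter, 6 wide) at y = -0.138, -0.0475, 0.0475, 0.138 m make three bays: hung_panel in one end bay, the empty hook in the other, the middle one empty
- rail_mid (a point): middle of the rail's bar, on its axis, z = 0.25 m; axes as the rail's
- panel_rack: fixed wooden rack, base 128 (x) by 84 (y) mm, 50 mm high, three upright slots 5 mm wide at x = -40, 0, +40 mm; a panel's bottom edge stands 14 mm above the bench, its lowest 36 mm in the slot; it comes out straight up. Origin on the bench under its centre, x points away from the robot. (A wall shelf overhangs the bench beyond world x = 0.66 m, above z = 0.49 m)
- gun_cup: gun cup with pointed lid, 76 mm diameter, 188 mm tall, loose; origin at the centre of its underside; stands between rack and rail, behind the tin as seen from the robot
- small_tin: small tin with lid, 67 mm diameter, 79 mm tall, loose; origin at the centre of its underside; stands between rack and rail, in front of the cup

How it is judged (in metres and radians):
On the way, in this order (a step that is already met when the one before it is completed fails the run):
1. the empty S-hook is held by the gripper, lifted off the rail (contact force between the fingers and s_hook above 0.5 N and contact force between s_hook and drying_rail below 0.05 N and (z of s_hook in the frame of rail_mid above 0.03 m or x of s_hook in the frame of rail_mid above 0.06 m or x of s_hook in the frame of rail_mid below -0.06 m)), for 0.1 s.
2. the lower bend of the held hook is through the hole of the tall panel (contact force between the fingers and s_hook above 0.5 N and distance between hook_bend and panel_hole below 0.013 m and ((x of hook_tip in the frame of panel_hole above 0.004 m and x of hook_heel in the frame of panel_hole below -0.004 m) or (x of hook_tip in the frame of panel_hole below -0.004 m and x of hook_heel in the frame of panel_hole above 0.004 m))), for 0.1 s.
3. the tall panel hangs from the held hook, lifted clear of the rack's slot (its bottom edge at least 52 mm above the bench) (all of step 2 and height (world z) of tall_panel above 0.052 m), for 0.2 s.
At the end, for the whole second after the job is handed in: The S-hook hangs on the rail bar in a bay without the other panel (origin within 12 mm of the bar's axis, hooks over 72 mm apart), its bend through the tall panel's hole; hook and panel hang upright (within 0.2 rad), bottom edge over 30 mm above the bench, still (under 0.1 m/s) (distance between hook_bend and panel_hole below 0.013 m and ((x of hook_tip in the frame of panel_hole above 0.004 m and x of hook_heel in the frame of panel_hole below -0.004 m) or (x of hook_tip in the frame of panel_hole below -0.004 m and x of hook_heel in the frame of panel_hole above 0.004 m)) and x of s_hook in the frame of rail_mid between -0.012 and 0.012 m and z of s_hook in the frame of rail_mid between -0.008 and 0.008 m and (y of s_hook in the frame of rail_mid between -0.136 and -0.05 m or y of s_hook in the frame of rail_mid between -0.045 and 0.045 m or y of s_hook in the frame of rail_mid between 0.05 and 0.136 m) and distance between s_hook and hung_panel above 0.072 m and angle between each of s_hook, tall_panel's own z axis and vertical below 0.2 rad and height (world z) of tall_panel above 0.03 m and linear speed of each of tall_panel, s_hook below 0.1 m/s); the robot touches nothing.
It fails at once if the gripper or arm touches the tall panel (contact force between any of the fingers, the arm and tall_panel above 0.5 N).
It fails at once if the tall panel bumps the cup, the tin or another panel (contact force between tall_panel and gun_cup above 1 N or contact force between tall_panel and small_tin above 1 N or contact force between tall_panel and hung_panel above 1 N or contact force between tall_panel and short_panel_1 above 1 N or contact force between tall_panel and short_panel_2 above 1 N).
It fails at once if the panel already hanging is moved by more than 30 mm (distance of hung_panel from where it was at the start of the episode above 0.03 m).
It fails at once if a short panel is moved by more than 20 mm (distance of any of short_panel_1, short_panel_2 from where it was at the start of the episode above 0.02 m).
It fails at once if the cup or the tin is moved by more than 25 mm or tipped (distance of any of gun_cup, small_tin from where it was at the start of the episode above 0.025 m or angle between any of gun_cup, small_tin's own z axis and vertical above 0.3 rad).
It also fails if it takes over 72 s, if anything falls off the work surface, if the arm or the gripper's body presses on something with over 40 N, if the wrist force passes 120 N, or if a joint passes its speed limit or range.

ROBOT

A 6-joint arm with a two-finger parallel gripper is mounted at the origin on a cart in front of the work surface, level with it; the furniture and walls round the work are solid. World frame = base frame: x ahead of the robot, y to its left, z up, the work surface at z = 0. Lengths are in m, angles in degrees, forces in N, time in s.
With the tool pointing down it reaches from about 0.325 to 0.925 m from the base axis. Payload 3.1 kg.
Tool frame: the origin (TCP) lies on the centre line of the jaws, within the pads' length; the fingertips stand 19 mm ahead of it and the grasp point (between the pads) is the TCP; z points along the fingers, y is the direction in which the jaws open and shut (so a half turn about z gives the same grasp; the last joint's range is limited). The gripper opens to 85 mm and grips with 20 to 120 N. Pads are 22 mm wide; open, the fingers measure 114 mm over their backs; the gripper's body (76 mm by 85 mm) begins 54 mm behind the grasp point. The pads swing forward as they close: fully open they stand 13 mm farther back than shut.
Start: joints at [-80.34, 12.427, 92.441, -0, 75.132, -6.429], TCP at [0.173, -0.601, 0.25] pointing down, gripper open.
Joint ranges: [-157.48, 157.48], [-44.54, 120.13], [17.64, 146.25], [-64.5, 244.5], [7.68, 150.69], [-147.95, 147.95]. Speed limits (degrees/s): [159.86, 159.86, 180, 180, 180, 180].

INTERFACE

Orientations are given as [roll, pitch, yaw] about the fixed x, y, z axes, in that order (R = Rz(yaw) Ry(pitch) Rx(roll)).
In Python, from cell import robot gives the robot as it stands.
- The arm moves only by the tool move_arm, never from a script. Its argument "rows" is text: rows parted by semicolons, each of 7 numbers parted by spaces: the turn, a rotation vector about the tool's x, y, z in degrees, then the shift along the tool's x, y, z in cm, then the gripper command: -1 is shut, 1 is fully open, values between are in proportion. A call has exactly 5 rows; each row shifts and turns the commanded pose from where the row before left it, along the tool's axes as they then stand; what a row does not reach is not made up. A row lasts 1/12 s, in which the tool goes at most 41.7 mm and 7.16 degrees, less where a joint would pass 70% of its speed; a pose out of reach is approached as far as the arm can. A call is refused whole if a number of a shift passes 4.17 or a number of a turn 7.16, either way. A call with a gripper value outside its range is refused whole. The fingers move at their own pace and stop on an object; the grip force is fixed at half the most. Time passes only in rows, so rows that do not move let the fingers close, or fill a call up. It gives the time, the measured TCP pose, the force and the opening at its end, in the units of the state.
- robot.get_obs(): the state, without advancing time (a new reading comes with each control period).
- robot.grab_frame(name): name is "scene" or "top"; returns a dict with "img" (384x512x3 uint8, red, green, blue), "camera_matrix" (3x3 intrinsics, pixels), "camera_from_world" (4x4, takes a point from world to camera coordinates). Camera axes: x right, y down, z forward; pixel columns grow to the right and rows downward; lengths in m; the calibration is good to about 2 mm. A picture is of the moment at which its call begins. There is no depth.
- robot.sign_off(): hands the job in, once; it reports no verdict.
The state is a dict: "time": time; "joint_positions": joint angles; "joint_velocities": joint speeds; "joint_torque": joint torques, N m; "ee_pos": TCP position; "ee_rot": TCP orientation; "ft_force": force on the tool from outside, world axes, zero at the start; "ft_torque": the same for the moment, N m; "opening": opening from 0.0 (shut) to 1.0 (fully open).
Only numpy, scipy, OpenCV 4.12 (cv2) and the standard library are available. Lean on these libraries where they do the work, as an engineer would, in place of code of your own. Each camera call takes 0.05 s, during which the arm holds its last target.

## Working session

There is one attempt and no reset: what is moved stays moved. The work goes in short steps, Python scripts to look and compute and a tool call to move; the robot and the scene stay as the last step left them, time stands still between calls to the robot, and variables do not carry over. Pictures are saved under pics/ and viewed, and the job is handed in when it is done.

Besides the shell and the picture viewer there is one more tool, called after "Emit:" as a command line: name --argument value ..., lists and objects as JSON in quotes. move_arm: Moves the arm, as the interface text tells. Its arguments: {"type":"object","properties":{"rows":{"type":"string"}},"required":["rows"]}

```bash
ls; mkdir -p pics
python3 - <<'E'
from cell import robot
import cv2,numpy as np
o=robot.get_obs(); print(o)
for n in("scene","top"):
    f=robot.grab_frame(n); cv2.imwrite(f"pics/{n}0.png",f["img"][:,:,::-1]); print(n,f["camera_matrix"],f["camera_from_world"])
    np.savez(f"pics/{n}0.npz",**f)
E
```

```text
pics
{'time': 0.0, 'joint_positions': array([-8.03390686e+01,  1.24749443e+01,  9.25294264e+01,  2.12470244e-03,
        7.51330329e+01, -6.42861756e+00]), 'joint_velocities': array([-0.10773899, -0.00696253,  0.05040549,  0.0047934 , -0.01152973,
       -0.06772924]), 'joint_torque': array([ 5.70272114e-04, -3.96841085e+01, -3.03856051e+01, -1.20191007e-04,
        9.45313048e-03, -1.30440117e-06]), 'ee_pos': array([ 0.1731115 , -0.59973719,  0.24897922]), 'ee_rot': array([-1.79863690e+02, -1.74237798e-02,  1.60889806e+01]), 'ft_force': array([ 0.14343644,  0.45772394, -0.18032246]), 'ft_torque': array([0.01587939, 0.04417354, 0.00481243]), 'opening': 1.0028953786474772}
scene [[348.94167219   0.         256.2440501 ]
 [  0.         348.94167219 188.73246338]
 [  0.           0.           1.        ]] [[-7.52292544e-01 -6.58829159e-01 -2.60055591e-04  3.76897221e-01]
 [-4.05182190e-01  4.62973670e-01 -7.88341788e-01  3.55949622e-01]
 [ 5.19502956e-01 -5.92958279e-01 -6.15237481e-01  9.50202439e-01]
 [ 0.00000000e+00  0.00000000e+00  0.00000000e+00  1.00000000e+00]]
top [[488.0731576    0.         260.56954717]
 [  0.         488.0731576  196.25985416]
 [  0.           0.           1.        ]] [[-0.00205386 -0.99999514  0.00234363  0.01362257]
 [-0.99450374  0.00179724 -0.10468563  0.52855273]
 [ 0.10468091 -0.00254576 -0.9945026   1.35767944]
 [ 0.          0.          0.          1.        ]]
```

View pics/scene0.png

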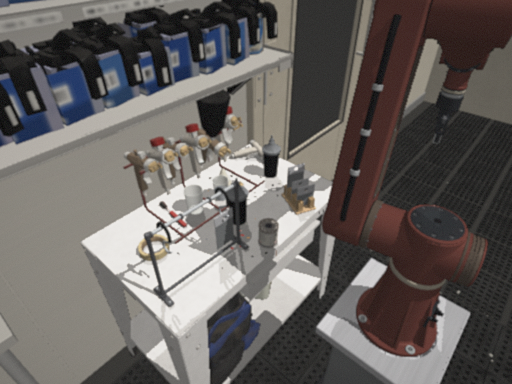

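View pics/top0.png

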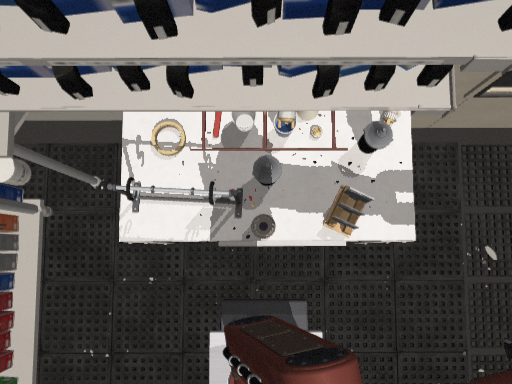

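Scene: the rail runs from about (153,262) to (240,215) and the rack sits near (300,193). Top: the rail spans (130,195)–(240,200), the rack is at (348,210), the cup at (266,168) and the tin at (262,226). I'll zoom in.

```bash
cat > h.py <<'E'
import numpy as np,cv2
def load(n): 
    return dict(np.load(f"pics/{n}.npz"))
def crop(n,x0,y0,x1,y1,k,out):
    im=cv2.imread(f"pics/{n}.png")[y0:y1,x0:x1]
    im=cv2.resize(im,None,fx=k,fy=k,interpolation=cv2.INTER_CUBIC)
    for x in range((x0//10+1)*10,x1,10):
        cv2.putText(im,str(x),(int((x-x0+.5)*k)-8,8),0,.3,(0,0,255),1); cv2.line(im,(int((x-x0+.5)*k),10),(int((x-x0+.5)*k),14),(0,0,255),1)
    for y in range((y0//10+1)*10,y1,10):
        cv2.putText(im,str(y),(0,int((y-y0+.5)*k)+3),0,.3,(0,0,255),1); cv2.line(im,(20,int((y-y0+.5)*k)),(24,int((y-y0+.5)*k)),(0,0,255),1)
    cv2.imwrite(f"pics/{out}.png",im)
def proj(f,p):
    p=np.asarray(p,float).reshape(-1,3); T=f["camera_from_world"]; c=p@T[:3,:3].T+T[:3,3]; q=c@f["camera_matrix"].T
    return q[:,:2]/q[:,2:]
def ray(f,uv):
    T=f["camera_from_world"]; R=T[:3,:3]; o=-R.T@T[:3,3]
    d=R.T@np.linalg.inv(f["camera_matrix"])@np.array([uv[0],uv[1],1.]); return o,d/np.linalg.norm(d)
def onz(f,uv,z):
    o,d=ray(f,uv); return o+d*(z-o[2])/d[2]
def tri(f1,a,f2,b):
    o1,d1=ray(f1,a);o2,d2=ray(f2,b)
    t=np.linalg.lstsq(np.c_[d1,-d2],o2-o1,rcond=None)[0]
    p,q=o1+t[0]*d1,o2+t[1]*d2
    return (p+q)/2,np.linalg.norm(p-q)
E
python3 - <<'E'
from h import *
crop("scene0",120,160,260,310,5,"s_rail")
crop("scene0",250,130,330,220,6.5,"s_rack")
crop("top0",100,150,250,240,5,"t_rail")
crop("top0",235,140,395,250,5,"t_rack")
E
```

```text
(no output)
```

View pics/s_rail.png

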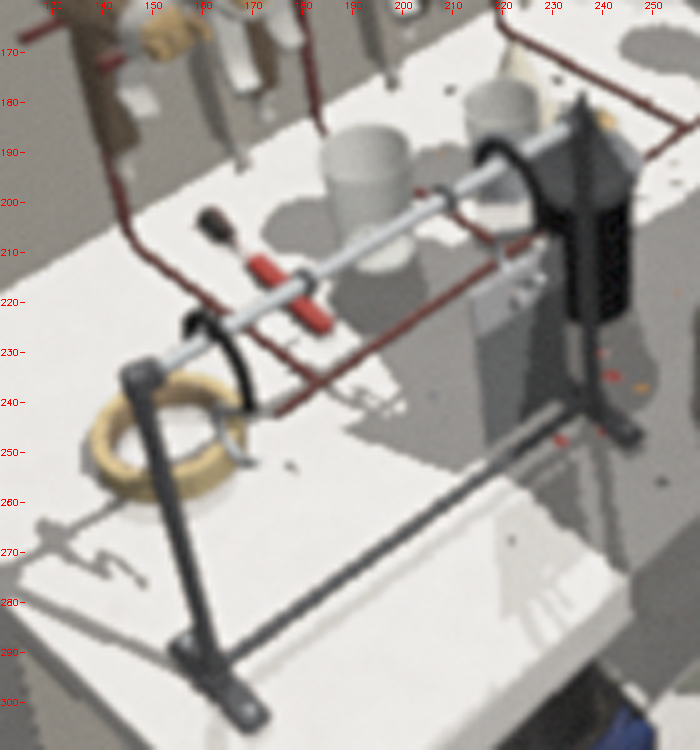

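View pics/s_rack.png

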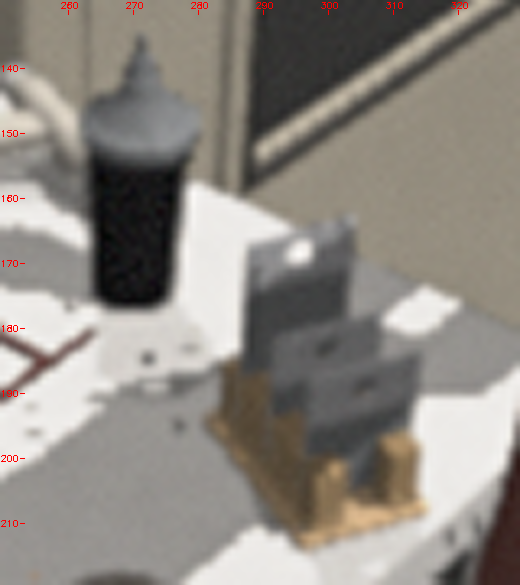

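View pics/t_rail.png

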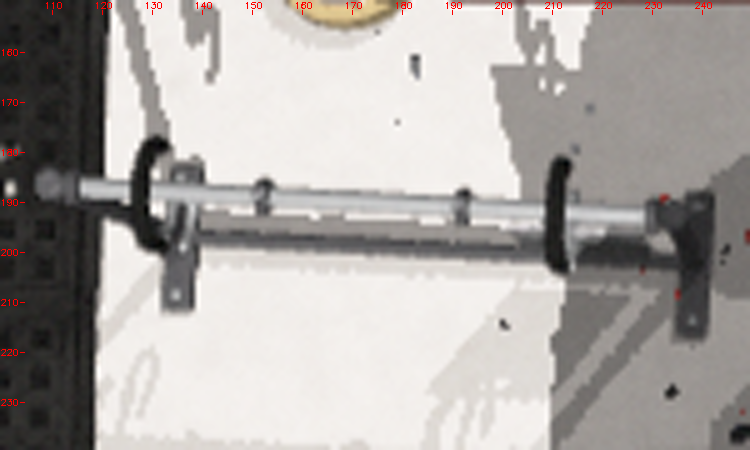

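View pics/t_rack.png

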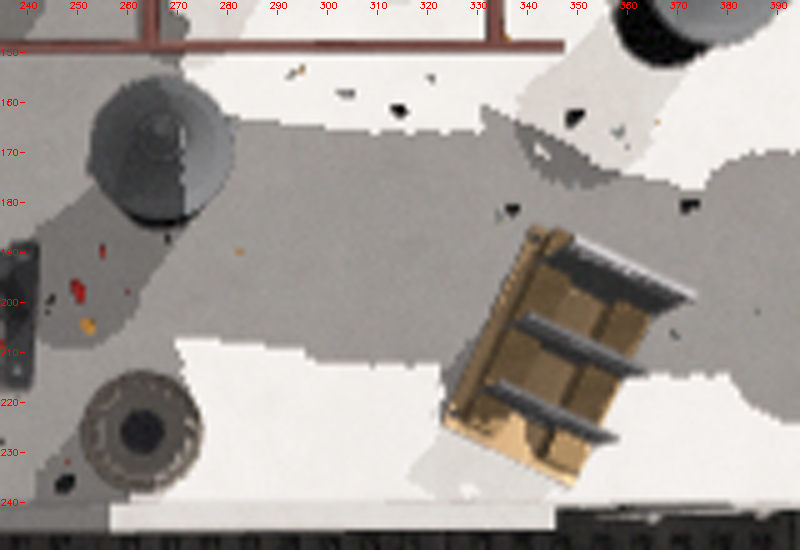

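Run:
```python
from h import *
np.set_printoptions(precision=4,suppress=True)
s,t=load("scene0"),load("top0")
print("cams",ray(s,(0,0))[0],ray(t,(0,0))[0])
for n,a,b in [("collar+",(180,216.5),(152.5,188.2)),("collar-",(208,199.3),(192,191.2)),
  ("hookarch top empty? scene/top",(161,226),(129.8,187)),]:
    print(n,tri(s,a,t,b))
for b in [(152.5,188.2),(192,191.2),(116,186.8),(229,193),(130.3,187.5),(211,192)]: print("top z.25",b,onz(t,b,.25))
# footprints
print("foot+",[onz(t,b,.006) for b in [(137,182),(134,211)]],"foot-",[onz(t,b,.006) for b in [(240,188),(236,217)]])
# cups
print("cup lid tip",tri(s,(236.5,179),t,(266,165)), tri(s,(271,135),t,(378,130)))
print("cup lid z.15",onz(t,(266.5,169),.14),"tin z.079",onz(t,(262.5,226),.079))
# tall panel top corners
print(tri(s,(287.5,167),t,(349.5,187.5)),tri(s,(303.5,163),t,(373.5,198)))
for b in [(349.5,187.5),(373.5,198)]: print(onz(t,b,.144))
print("hole",tri(s,(295.5,168.3),t,(361,193)), )
for a,b in [((341,203),(363,214)),((333,217),(357.5,227))]: print("short",onz(t,a,.104),onz(t,b,.104))
```

```text
cams [-0.0659  0.6469  0.8653] [0.3836 0.0161 1.4055]
collar+ (array([0.5258, 0.2717, 0.2489]), np.float64(0.0018998144771321804))
collar- (array([0.5189, 0.1777, 0.252 ]), np.float64(0.004122661437535429))
hookarch top empty? scene/top (array([0.5295, 0.3264, 0.2519]), np.float64(0.005312534652527064))
top z.25 (152.5, 188.2) [0.525  0.2707 0.25  ]
top z.25 (192, 191.2) [0.5176 0.1765 0.25  ]
top z.25 (116, 186.8) [0.5285 0.3577 0.25  ]
top z.25 (229, 193) [0.5131 0.0884 0.25  ]
top z.25 (130.3, 187.5) [0.5267 0.3236 0.25  ]
top z.25 (211, 192) [0.5156 0.1312 0.25  ]
foot+ [array([0.573 , 0.3696, 0.006 ]), array([0.4889, 0.3762, 0.006 ])] foot- [array([0.555 , 0.0719, 0.006 ]), array([0.4711, 0.0832, 0.006 ])]
cup lid tip (array([ 0.5901, -0.0017,  0.1878]), np.float64(0.0026222338980979513)) (array([ 0.6765, -0.2843,  0.2002]), np.float64(0.003407164348410143))
cup lid z.15 [ 0.5886 -0.0028  0.14  ] tin z.079 [0.442  0.0077 0.079 ]
(array([ 0.5393, -0.2178,  0.1467]), np.float64(0.0018635356809905434)) (array([ 0.512 , -0.2799,  0.1449]), np.float64(0.001962031704234138))
[ 0.5389 -0.2188  0.144 ]
[ 0.5113 -0.2806  0.144 ]
hole (array([ 0.5266, -0.2511,  0.1294]), np.float64(0.0013697068121466857))
short [ 0.502  -0.2026  0.104 ] [ 0.4724 -0.2608  0.104 ]
short [ 0.4645 -0.1805  0.104 ] [ 0.4377 -0.2453  0.104 ]
```

Run:
```python
from h import *
np.set_printoptions(precision=4,suppress=True)
s,t=load("scene0"),load("top0")
g=cv2.cvtColor(t["img"],cv2.COLOR_RGB2GRAY).astype(float)
# bar centreline in top: per column print profile
for c in (120,140,145,160,170,180,200,220,226): print(c,[int(v) for v in g[180:204,c]])
def darkcent(x0,x1,y0,y1,th=70):
    m=(g[y0:y1,x0:x1]<th); ys,xs=np.nonzero(m); return [(y+y0,xs[ys==y].min()+x0,xs[ys==y].max()+x0) for y in np.unique(ys)]
print("empty",darkcent(124,137,176,202))
print("hung",darkcent(206,218,176,206))
```

```text
120 [41, 39, 38, 37, 34, 84, 155, 191, 196, 151, 41, 49, 52, 71, 122, 123, 126, 132, 146, 146, 142, 155, 185, 183]
140 [239, 226, 145, 117, 74, 66, 90, 155, 192, 195, 172, 158, 126, 147, 145, 135, 75, 95, 115, 168, 212, 215, 220, 236]
145 [240, 241, 241, 241, 240, 241, 227, 142, 188, 202, 191, 205, 152, 152, 151, 137, 105, 95, 106, 153, 219, 219, 225, 241]
160 [240, 240, 239, 238, 240, 241, 235, 190, 155, 193, 199, 199, 231, 152, 156, 154, 138, 78, 98, 112, 163, 215, 218, 218]
170 [240, 240, 239, 238, 239, 238, 237, 227, 144, 179, 203, 190, 209, 228, 151, 149, 140, 96, 89, 99, 131, 216, 216, 223]
180 [240, 239, 238, 239, 239, 239, 240, 234, 190, 156, 195, 203, 197, 230, 154, 153, 152, 136, 76, 95, 111, 166, 218, 218]
200 [240, 241, 242, 241, 241, 240, 240, 240, 233, 194, 155, 197, 207, 197, 238, 222, 154, 152, 139, 73, 97, 117, 177, 218]
220 [148, 151, 153, 152, 152, 152, 150, 150, 153, 145, 128, 155, 199, 210, 171, 181, 200, 113, 52, 46, 46, 49, 55, 86]
226 [151, 154, 152, 155, 152, 155, 150, 149, 150, 150, 145, 138, 190, 216, 176, 140, 123, 81, 64, 45, 49, 47, 55, 79]
empty [(np.in
[... 1508 characters left out ...]
int64(190), np.int64(209), np.int64(212)), (np.int64(191), np.int64(209), np.int64(212)), (np.int64(192), np.int64(209), np.int64(212)), (np.int64(193), np.int64(209), np.int64(212)), (np.int64(194), np.int64(209), np.int64(212)), (np.int64(195), np.int64(209), np.int64(212)), (np.int64(196), np.int64(209), np.int64(212)), (np.int64(197), np.int64(209), np.int64(211)), (np.int64(198), np.int64(208), np.int64(212)), (np.int64(199), np.int64(209), np.int64(217)), (np.int64(200), np.int64(209), np.int64(217)), (np.int64(201), np.int64(209), np.int64(217)), (np.int64(202), np.int64(210), np.int64(217)), (np.int64(203), np.int64(210), np.int64(213)), (np.int64(204), np.int64(212), np.int64(212))]
```

Run:
```python
from h import *
np.set_printoptions(precision=4,suppress=True)
s,t=load("scene0"),load("top0")
P=np.array([onz(t,b,.25) for b in [(120,187.1),(145,189),(160,189.4),(170,189.8),(180,190.4),(200,191.7),(220,192.4),(226,193)]])
k=np.polyfit(P[:,1],P[:,0],1); print("x=",k, "yaw",np.degrees(np.arctan(-k[0])),P[:,0]-np.polyval(k,P[:,1]))
print("arch top empty",onz(t,(127.8,188),.266), "ends",onz(t,(131.3,178.5),.24),onz(t,(132,198),.24))
print("hung arch top",onz(t,(210.8,192),.266),onz(t,(212,183),.24),onz(t,(211.5,203),.24))
for y in (.32,.13,.1765,.2707): print(y,np.polyval(k,y))
# scene triangulation of bar: intersect scene ray with top plane; bar rows in scene at collars
crop("scene0",145,210,185,265,12,"s_hook")
```

```text
x= [0.0551 0.5081] yaw -3.1527572788142284 [ 0.0005 -0.0009  0.      0.0004  0.0002 -0.0004  0.0005 -0.0002]
arch top empty [0.5236 0.3252 0.266 ] ends [0.5498 0.3245 0.24  ] [0.5026 0.3216 0.24  ]
hung arch top [0.5138 0.1301 0.266 ] [0.5385 0.13   0.24  ] [0.4902 0.1308 0.24  ]
0.32 0.5257142526852064
0.13 0.5152487488024647
0.1765 0.5178100431737673
0.2707 0.5229987298356319
```

View pics/s_hook.png

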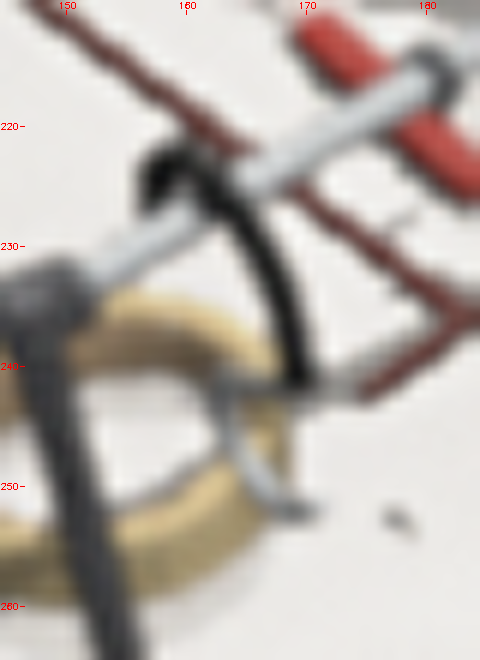

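```bash
cat >> h.py <<'E'
def hookpts():
    a=np.radians(np.linspace(180,0,19)); L=[(24,-25)]+[(24*np.cos(x),-14.5+24*np.sin(x)) for x in a[::-1]]+[(-24,-32),(16,-61),(16,-74.5)]
    b=np.radians(np.linspace(0,-135,15)); L+=[(16*np.cos(x),-74.5+16*np.sin(x)) for x in b]+[(-19.8,-77.3)]
    L=np.array(L)/1000; return np.c_[L[:,0],0*L[:,0],L[:,1]]
def Rz(d):
    c,s=np.cos(np.radians(d)),np.sin(np.radians(d)); return np.array([[c,-s,0],[s,c,0],[0,0,1]])
def Ry(d):
    c,s=np.cos(np.radians(d)),np.sin(np.radians(d)); return np.array([[c,0,s],[0,1,0],[-s,0,c]])
def overlay(name,f,polys,x0,y0,x1,y1,k,out):
    im=f["img"][y0:y1,x0:x1,::-1]; im=cv2.resize(np.ascontiguousarray(im),None,fx=k,fy=k,interpolation=cv2.INTER_CUBIC)
    for P,c in polys:
        q=((proj(f,P)-[x0,y0]+.5)*k).astype(np.int32); cv2.polylines(im,[q.reshape(-1,1,2)],False,c,1)
    cv2.imwrite(f"pics/{out}.png",im)
E
python3 - <<'E'
from h import *
s,t=load("scene0"),load("top0")
o=np.array([.525,.324,.25]); H=hookpts()@Rz(-3).T+o
bar=np.array([[.5081+.0551*y,y,.25] for y in (.08,.36)])
overlay("s",s,[(H,(0,255,0)),(bar,(0,0,255))],145,170,245,265,7,"ov_s")
overlay("t",t,[(H,(0,255,0)),(bar,(0,0,255))],105,165,245,215,5.7,"ov_t")
E
```

```text
(no output)
```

View pics/ov_s.png

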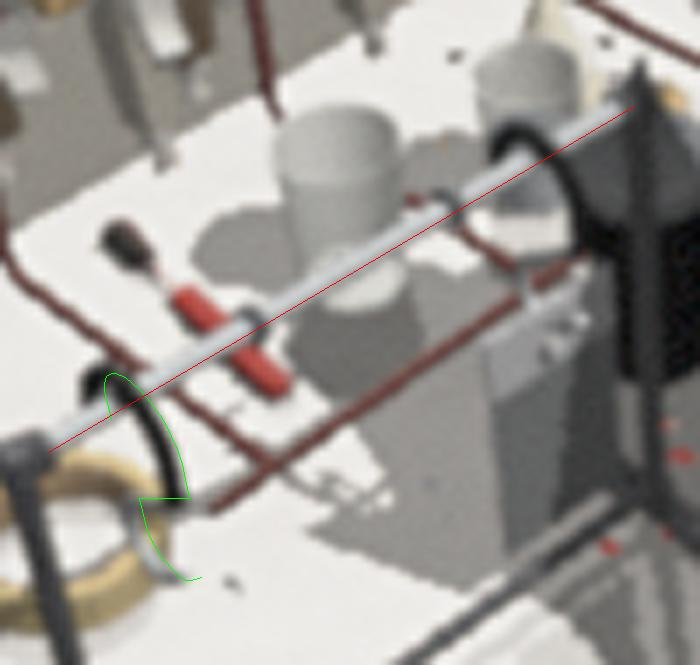

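View pics/ov_t.png

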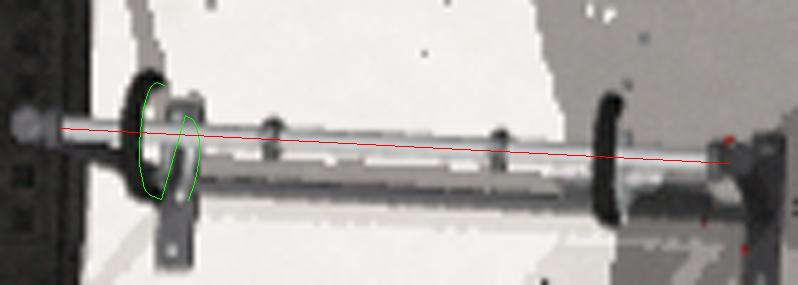

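Run:
```python
from h import *
s,t=load("scene0"),load("top0")
o=np.array([.5268,.3285,.2515]); H=hookpts()@Rz(-3).T+o
bar=np.array([[.5081+.0551*y+.0005,y,.2515] for y in (.08,.36)])
overlay("s",s,[(H,(0,255,0)),(bar,(0,0,255))],145,210,185,265,10,"ov_s")
overlay("t",t,[(H,(0,255,0)),(bar,(0,0,255))],105,165,165,215,10,"ov_t")
a=cv2.imread("pics/ov_s.png");b=cv2.imread("pics/ov_t.png")
b=cv2.copyMakeBorder(b,0,max(0,a.shape[0]-b.shape[0]),0,0,cv2.BORDER_CONSTANT); c=np.hstack([a,b[:a.shape[0]]]);cv2.imwrite("pics/ov_b.png",cv2.resize(c,None,fx=.8,fy=.8))
```

```text
(no output)
```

View pics/ov_b.png

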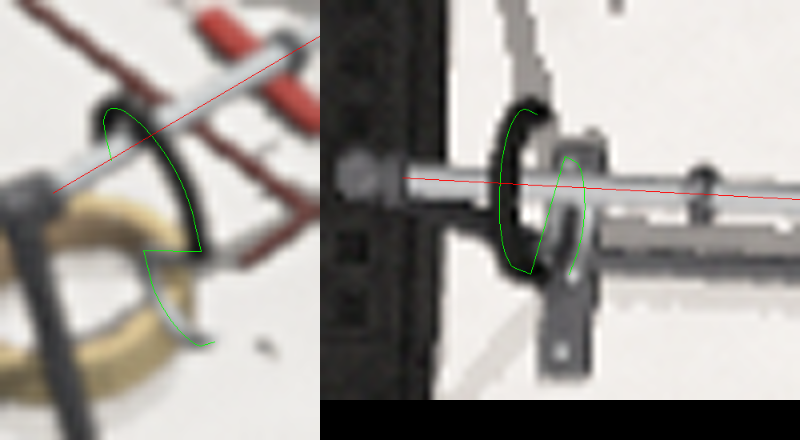

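Emit:
move_arm --rows "0 0 6.37 0 0 -4 1; 0 0 6.37 0 0 -4 1; 0 0 6.36 0 0 -4 1; 0 0 0 4 0 -2 1; 0 0 0 4 0 0 1"

```text
time: 0.52
ee_pos: [0.2498, -0.6074, 0.3974]
ee_rot: [179.3, -0.2, -3.3]
ft_force: [-0.2, -0.8, 0.3]
opening: 0.999
```

Emit:
move_arm --rows "0 0 0 1.8 -3.5 0 0; 0 0 0 1.8 -3.5 0 -0.2; 0 0 0 1.8 -3.5 0 -0.4; 0 0 0 1.8 -3.5 0 -0.4; 0 0 0 1.8 -3.5 0 -0.4"

```text
time: 0.93
ee_pos: [0.35, -0.4327, 0.388]
ee_rot: [-179.9, 0.0, -3.0]
ft_force: [1.0, -1.0, 0.3]
opening: 0.311
```

Emit:
move_arm --rows "0 0 0 1.5 -3.7 0 -0.4; 0 0 0 1.5 -3.7 0 -0.4; 0 0 0 1 -4 0 -0.4; 0 0 0 0 -4.1 0 -0.4; 0 0 0 0 -4.1 0 -0.4"

```text
time: 1.35
ee_pos: [0.3997, -0.2388, 0.3881]
ee_rot: [-179.9, 0.1, -3.0]
ft_force: [1.6, 0.1, -0.3]
opening: 0.301
```

Emit:
move_arm --rows "0 0 0 0 -4.1 0 -0.4; 0 0 0 0 -4.1 0 -0.4; 0 0 0 0 -4.1 0 -0.4; 0 0 0 0 -4.1 0 -0.4; 0 0 0 0 -4.1 0 -0.4"

```text
time: 1.77
ee_pos: [0.4098, -0.0343, 0.3886]
ee_rot: [-180.0, 0.0, -3.0]
ft_force: [0.7, 0.2, -0.2]
opening: 0.297
```

Emit:
move_arm --rows "0 0 0 0 -4.1 0 -0.4; 0 0 0 0 -4.1 0 -0.4; 0 0 0 0 -4.1 0 -0.4; 0 0 0 0 -4.1 0 -0.4; 0 0 0 0 -4.1 0 -0.4"

```text
time: 2.18
ee_pos: [0.4205, 0.1705, 0.3886]
ee_rot: [180.0, -0.0, -3.0]
ft_force: [0.7, -0.9, -0.2]
opening: 0.299
```

Emit:
move_arm --rows "0 0 0 2 -4 0 -0.4; 0 0 0 2 -4 1 -0.4; 0 0 0 2 -4 2 -0.4; 0 0 0 1.2 -3.8 2 -0.4; 0 0 0 0 0 1.8 -0.4"

```text
time: 2.6
ee_pos: [0.4947, 0.3132, 0.3235]
ee_rot: [-179.9, 0.1, -2.8]
ft_force: [0.2, -0.8, 0.1]
opening: 0.305
```

```bash
cat >> h.py <<'E'
def snap(tag):
    from cell import robot
    for n in("scene","top"):
        f=robot.grab_frame(n); cv2.imwrite(f"pics/{n}{tag}.png",f["img"][:,:,::-1]); np.savez(f"pics/{n}{tag}.npz",**f)
    o=robot.get_obs(); print(o["time"],o["ee_pos"].round(4),o["ee_rot"].round(2),o["opening"].round(3),o["ft_force"].round(2))
def side(a,b,out):
    a=cv2.imread(f"pics/{a}.png");b=cv2.imread(f"pics/{b}.png"); h=max(a.shape[0],b.shape[0])
    p=lambda i:cv2.copyMakeBorder(i,0,h-i.shape[0],0,0,cv2.BORDER_CONSTANT)
    c=np.hstack([p(a),p(b)]); k=min(1,800/c.shape[1],600/h); cv2.imwrite(f"pics/{out}.png",cv2.resize(c,None,fx=k,fy=k))
E
python3 - <<'E'
from h import *
snap(1)
crop("scene1",130,170,200,270,6,"a");crop("top1",100,160,160,220,6,"b");side("a","b","v1")
E
```

```text
Traceback (most recent call last):
  File "h.py", line 42, in snap
    o=robot.get_obs(); print(o["time"],o["ee_pos"].round(4),o["ee_rot"].round(2),o["opening"].round(3),o["ft_force"].round(2))
                                                                                 ^^^^^^^^^^^^^^^^^^
AttributeError: 'float' object has no attribute 'round'
```

```bash
sed -i 's/o\["opening"\].round(3)/round(o["opening"],3)/' h.py
python3 - <<'E'
from h import *
snap(1)
crop("scene1",130,150,210,270,5,"a");crop("top1",100,160,180,240,5,"b");side("a","b","v1")
E
```

```text
2.8 [0.4932 0.3076 0.3254] [ 1.7991e+02  1.1000e-01 -3.0100e+00] 0.3 [-0.76 -0.3   0.79]
```

View pics/v1.png

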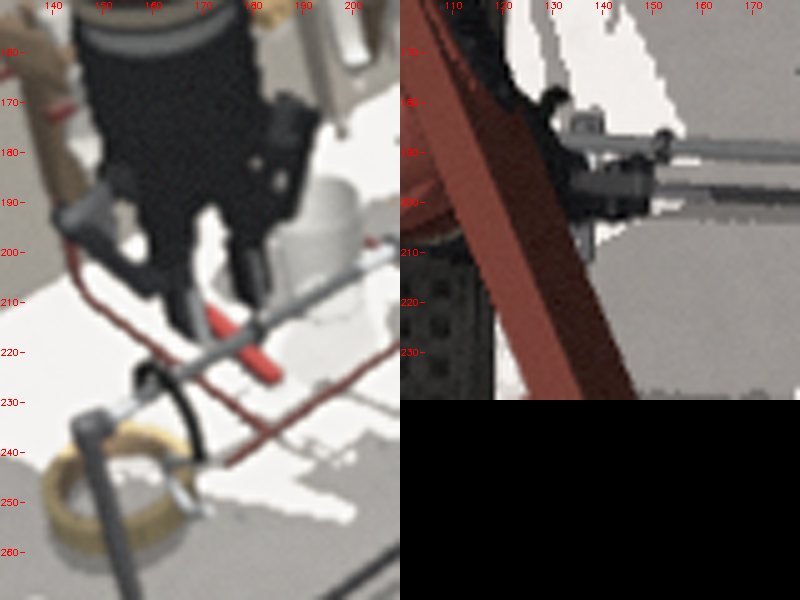

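Run:
```python
from h import *
s=load("scene1")
for z in (.305,.31,.315,.325): print(z,proj(s,[[.4932,.3076,z]]), proj(s,[[.4932+.0014,.3076+.0265,z],[.4932-.0014,.3076-.0265,z]]).round(1).tolist())
print("grip",proj(s,[[.503,.330,.232]]))
print(proj(s,[[.503,.330,.305]]))
```

```text
0.305 [[174.1095222  212.96380786]] [[164.7, 218.4], [183.1, 207.7]]
0.31 [[173.8057735  211.40268875]] [[164.4, 216.8], [182.9, 206.2]]
0.315 [[173.49977388 209.83000101]] [[164.1, 215.2], [182.6, 204.6]]
0.325 [[172.88092104 206.64940144]] [[163.4, 212.0], [182.1, 201.5]]
grip [[168.72702953 237.5023047 ]]
[[163.97301891 215.89991121]]
```

Emit:
move_arm --rows "0 0 0 0.9 -2.3 0 -0.4; 0 0 0 0 0 1.5 -0.4; 0 0 0 0 0 1.5 -0.4; 0 0 0 0 0 1 -0.4; 0 0 0 0 0 0 -0.4"

```text
time: 3.22
ee_pos: [0.5031, 0.3292, 0.2851]
ee_rot: [179.9, 0.1, -3.1]
ft_force: [0.1, 0.4, 0.1]
opening: 0.301
```

Run:
```python
from h import *
snap(2)
crop("scene2",130,170,190,270,6,"a");crop("top2",100,160,170,230,6,"b");side("a","b","v2")
```

```text
3.3167 [0.5041 0.3299 0.2873] [-1.7997e+02 -6.0000e-02 -3.0700e+00] 0.3 [ 0.69 -0.44  0.4 ]
```

View pics/v2.png

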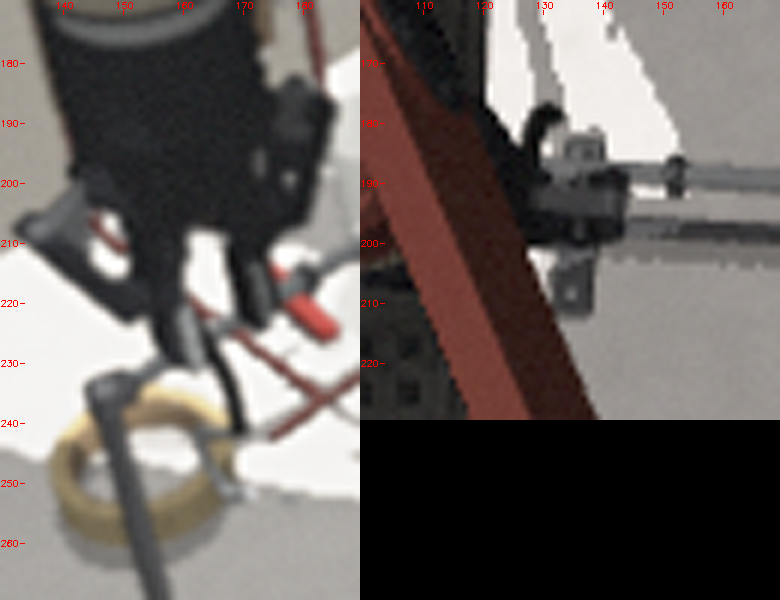

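Emit:
move_arm --rows "0 0 0 0 0 1.5 -0.4; 0 0 0 0 0 1.5 -0.4; 0 0 0 0 0 1.5 -0.4; 0 0 0 -0.1 0 0.9 -0.4; 0 0 0 0 0 0 -0.4"

```text
time: 3.73
ee_pos: [0.502, 0.3299, 0.2308]
ee_rot: [179.9, 0.1, -3.0]
ft_force: [-0.5, 0.3, -0.1]
opening: 0.3
```

Run:
```python
from h import *
snap(3)
crop("scene3",135,190,185,270,7,"a");crop("top3",100,160,160,220,7,"b");side("a","b","v3")
```

```text
3.8333 [0.5033 0.3306 0.2331] [-1.7997e+02 -6.0000e-02 -3.0200e+00] 0.298 [-0.45 -0.01  0.48]
```

View pics/v3.png

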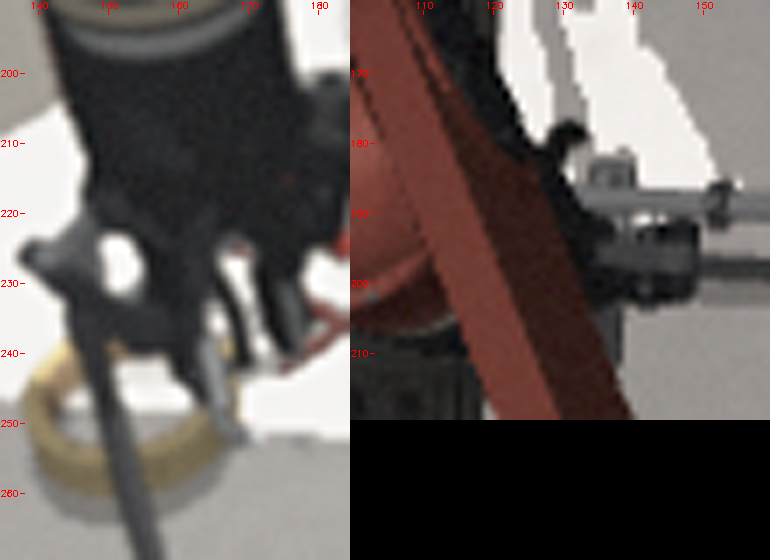

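Emit:
move_arm --rows "0 0 0 0 0 0 -1; 0 0 0 0 0 0 -1; 0 0 0 0 0 0 -1; 0 0 0 0 0 0 -1; 0 0 0 0 0 0 -1"

```text
time: 4.25
ee_pos: [0.5039, 0.3311, 0.2338]
ee_rot: [-179.9, -0.2, -3.0]
ft_force: [0.2, 0.4, 4.1]
opening: 0.09
```

Run:
```python
from h import *
snap(4)
crop("scene4",135,190,185,270,7,"a");crop("top4",100,160,160,220,7,"b");side("a","b","v4")
```

```text
4.35 [0.5039 0.3311 0.2337] [-1.7991e+02 -1.6000e-01 -3.0100e+00] 0.09 [0.43 0.1  5.03]
```

View pics/v4.png

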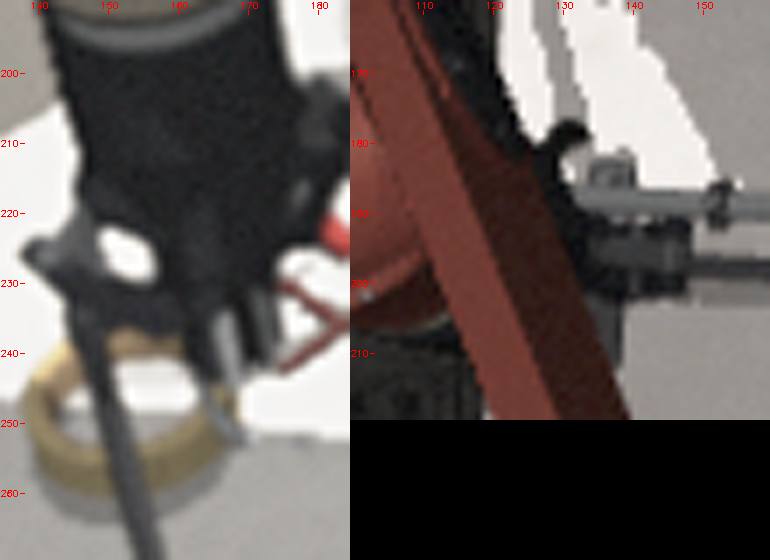

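Emit:
move_arm --rows "0 0 0 0 0 -0.7 -1; 0 0 0 0 0 -0.7 -1; 0 0 0 0 0 -0.7 -1; 0 0 0 0 0 -0.7 -1; 0 0 0 0 0 0 -1"

```text
time: 4.77
ee_pos: [0.5037, 0.331, 0.2622]
ee_rot: [-179.9, -0.1, -3.0]
ft_force: [0.0, 0.5, -0.4]
opening: 0.087
```

Run:
```python
from h import *
snap(5)
crop("scene5",135,170,185,270,6,"a");crop("top5",100,160,160,220,6,"b");side("a","b","v5")
```

```text
4.8667 [0.5031 0.3307 0.2607] [-1.7998e+02 -4.0000e-02 -3.0100e+00] 0.088 [ 0.03  0.23 -0.43]
```

View pics/v5.png

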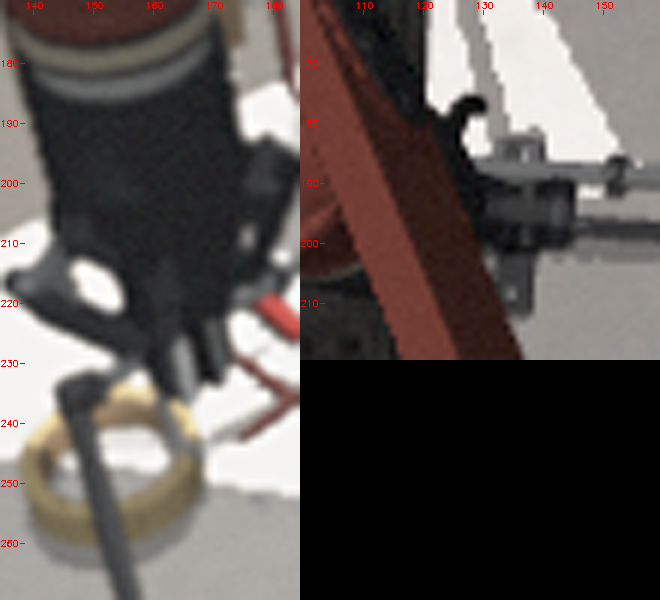

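Emit:
move_arm --rows "0 0 0 -0.6 0 -0.42 -1; 0 0 0 -0.6 0 -0.42 -1; 0 0 0 -0.6 0 -0.42 -1; 0 0 0 -0.6 0 -0.42 -1; 0 0 0 -0.6 0 -0.42 -1"

```text
time: 5.28
ee_pos: [0.4721, 0.3323, 0.2817]
ee_rot: [-180.0, 0.0, -3.0]
ft_force: [-0.7, -0.1, -0.4]
opening: 0.093
```

Emit:
move_arm --rows "0 0 0 -0.8 0 -0.58 -1; 0 0 0 -0.8 0 -0.58 -1; 0 0 0 -0.8 0 -0.58 -1; 0 0 0 -1 0 -0.8 -1; 0 0 0 -1 0 -1.5 -1"

```text
time: 5.7
ee_pos: [0.4272, 0.334, 0.3207]
ee_rot: [179.9, 0.2, -3.0]
ft_force: [0.1, 0.3, -0.8]
opening: 0.088
```

Emit:
move_arm --rows "0 0 0 0 0 -2 -1; 0 0 0 0 1 -2 -1; 0 0 0 0 2 -1 -1; 0 0 0 0 3 0 -1; 0 0 0 0 3 0 -1"

```text
time: 6.12
ee_pos: [0.4239, 0.2445, 0.3737]
ee_rot: [-179.9, -0.2, -2.9]
ft_force: [0.0, -0.9, -1.1]
opening: 0.089
```

Emit:
move_arm --rows "0 0 0 0 3 0 -1; 0 0 0 0 3 0 -1; 0 0 0 0 3 0 -1; 0 0 0 0 1 0 -1; 0 0 0 0 0 0 -1"

```text
time: 6.53
ee_pos: [0.4186, 0.1433, 0.3722]
ee_rot: [180.0, -0.1, -3.2]
ft_force: [0.3, 0.2, -0.3]
opening: 0.092
```

Run:
```python
from h import *
snap(6)
crop("scene6",130,110,250,270,4,"a");crop("top6",100,150,240,260,4,"b");side("a","b","v6")
```

```text
6.6333 [0.4189 0.1452 0.372 ] [-1.7992e+02 -5.0000e-02 -3.0500e+00] 0.088 [ 0.53  0.07 -1.36]
```

View pics/v6.png

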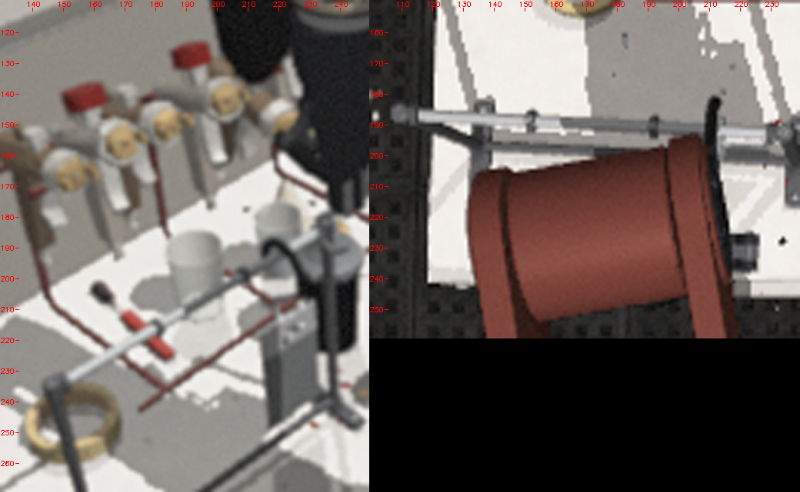

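Run:
```python
from h import *
import numpy as np
f=load("scene6")
g=np.array([.4189,.1452,.372]); o=g-Rz(-3)@np.array([-.024,0,-.0185]); H=hookpts()@Rz(-3).T+o
print(proj(f,[g]))
overlay("s",f,[(H,(0,255,0))],200,130,260,230,7.5,"a2"); crop("scene6",200,130,260,230,7.5,"a"); side("a","a2","v6b")
```

```text
[[242.3344143 172.4400889]]
```

View pics/v6b.png

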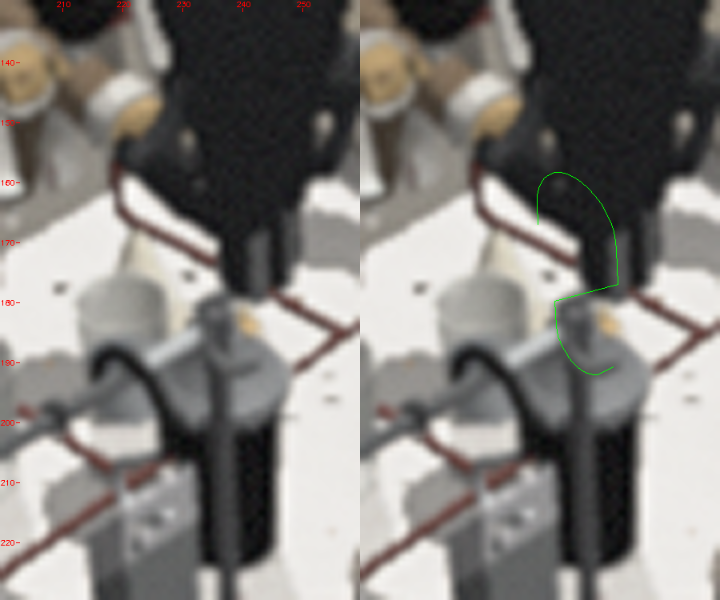

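Emit:
move_arm --rows "0 0 5 0 2 0 -1; 0 0 5 0 3 0 -1; 0 0 5 0 3 0 -1; 0 0 5.8 0 3 0 -1; 0 0 0 1.5 3.5 0 -1"

```text
time: 7.05
ee_pos: [0.3967, 0.0006, 0.3718]
ee_rot: [-179.9, 0.0, -23.7]
ft_force: [1.2, -0.0, 0.1]
opening: 0.086
```

Emit:
move_arm --rows "0 0 0 2.3 1.8 0 -1; 0 0 0 2.5 2 0 -1; 0 0 0 2.5 2 0 -1; 0 0 0 2.5 2 0 -1; 0 0 0 2.5 2 0 -1"

```text
time: 7.47
ee_pos: [0.4717, -0.1401, 0.3716]
ee_rot: [-179.9, -0.0, -23.7]
ft_force: [0.6, 0.1, -0.3]
opening: 0.09
```

Emit:
move_arm --rows "0 0 0 2.5 2 0 -1; 0 0 0 2.5 2 0 -1; 0 0 0 2.5 2 0 -1; 0 0 0 2 1.2 1 -1; 0 0 0 1 0.4 1 -1"

```text
time: 7.88
ee_pos: [0.5384, -0.2537, 0.3514]
ee_rot: [180.0, -0.1, -23.8]
ft_force: [-0.3, 0.6, -1.7]
opening: 0.09
```

Emit:
move_arm --rows "0 0 0 0 0 1.5 -1; 0 0 0 0 0 1.5 -1; 0 5 0 0 0 1 -1; 0 5 0 0 0 0 -1; 0 0 0 0 0 0 -1"

```text
time: 8.3
ee_pos: [0.5342, -0.2487, 0.3083]
ee_rot: [-179.9, -9.7, -23.7]
ft_force: [-0.9, 0.8, -0.3]
opening: 0.089
```

Run:
```python
from h import *
snap(7)
crop("scene7",250,60,350,210,5,"a");crop("top7",310,150,400,240,5,"b");side("a","b","v7")
```

```text
8.4 [ 0.5362 -0.2506  0.3116] [-179.97   -9.91  -23.73] 0.088 [ 0.76  0.16 -0.58]
```

View pics/v7.png

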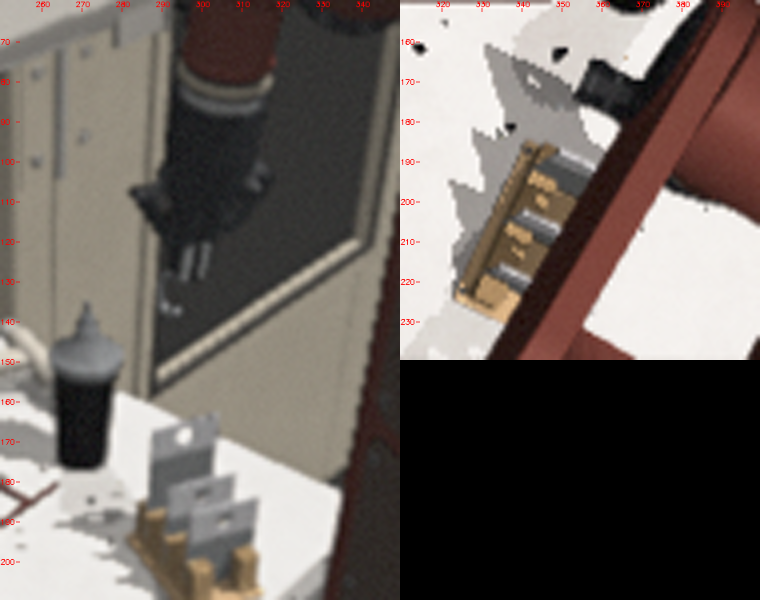

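```bash
cat >> h.py <<'E'
def hookpose(tcp,yaw,th):  # th deg tilt, top to -x ; returns R, origin
    R=Rz(yaw)@Ry(-th); return R, np.asarray(tcp)-R@np.array([-.024,0,-.0185])
def hookov(tag,tcp,yaw,th,win,k,out,gain=1,cam="scene"):
    f=load(cam+tag); f["img"]=np.clip(f["img"].astype(float)*gain,0,255).astype(np.uint8)
    R,o=hookpose(tcp,yaw,th); H=hookpts()@R.T+o
    overlay("",f,[],*win,k,"_a"); overlay("",f,[(H,(0,255,0))],*win,k,"_b"); side("_a","_b",out)
E
python3 - <<'E'
from h import *
hookov("7",[.5352,-.2497,.31],-23.7,9.9,(270,90,330,180),6.5,"v7b",1.6)
E
```

```text
(no output)
```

View pics/v7b.png

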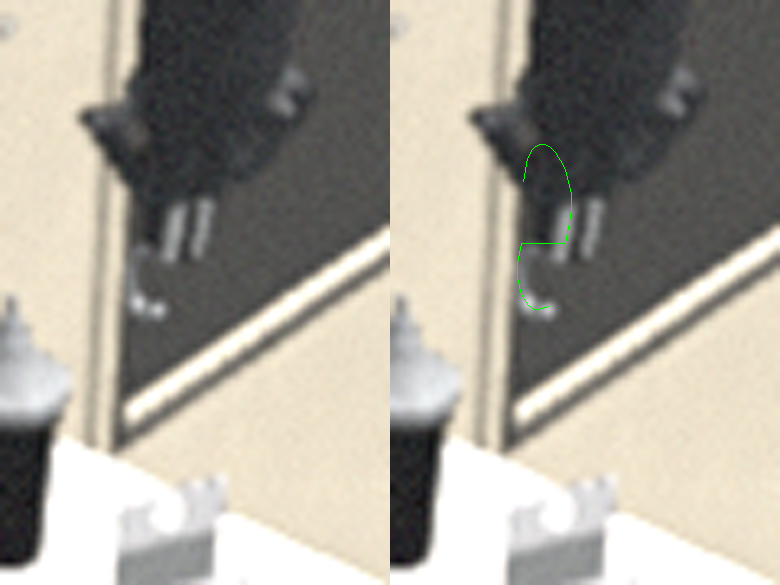

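Emit:
move_arm --rows "0 0 0 -0.3 0.1 2.5 -1; 0 0 0 -0.3 0.1 2.5 -1; 0 0 0 -0.3 0.1 2.5 -1; 0 0 0 -0.3 0.1 2.5 -1; 0 0 0 -0.2 0 1.6 -1"

```text
time: 8.82
ee_pos: [0.5407, -0.2579, 0.1933]
ee_rot: [-180.0, -9.9, -23.8]
ft_force: [-0.2, 0.1, 0.2]
opening: 0.086
```

Emit:
move_arm --rows "0 0 0 -0.1 0 0.8 -1; 0 0 0 0 0 0 -1; 0 0 0 0 0 0 -1; 0 0 0 0 0 0 -1; 0 0 0 0 0 0 -1"

```text
time: 9.23
ee_pos: [0.5417, -0.2591, 0.1892]
ee_rot: [180.0, -10.2, -23.8]
ft_force: [0.2, 0.0, -1.4]
opening: 0.095
```

Run:
```python
from h import *
snap(8)
from cell import robot
P=robot.get_obs()["ee_pos"]
hookov("8",P,-23.7,9.9,(270,110,330,200),6.5,"v8",1.5)
hookov("8",P,-23.7,9.9,(320,150,390,230),5.5,"v8t",1.0,"top")
f=load("scene8");print(proj(f,[[.526,-.25,.1285]]))
```

```text
9.3333 [ 0.5412 -0.2589  0.1887] [179.98 -10.17 -23.8 ] 0.086 [-0.45  0.29  0.17]
[[295.61955452 168.69676908]]
```

View pics/v8.png

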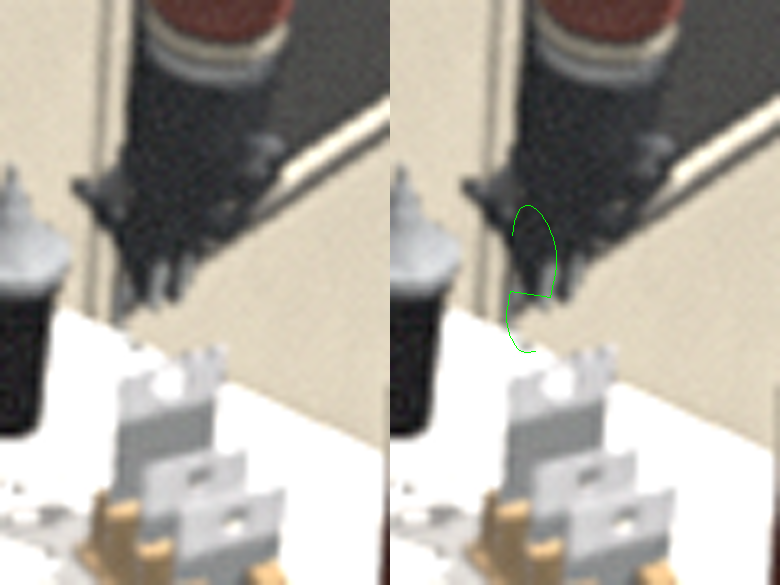

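View pics/v8t.png

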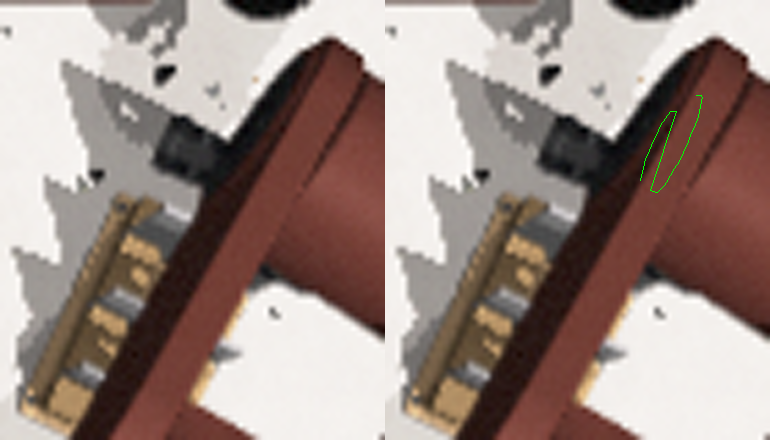

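Run:
```python
from h import *
f=load("scene8"); P=[.5414,-.2590,.1889]
R,o=hookpose(P,-23.8,10.1)
im=f["img"].astype(float); f["img"]=np.clip((im-120)*1.9,0,255).astype(np.uint8)
H=hookpts()@R.T+o
w=(278,145,308,180)
overlay("",f,[],*w,13,"_a"); overlay("",f,[(H,(0,255,0))],*w,13,"_b"); side("_a","_b","v8c")
print(proj(f,[R@[-.0198,0,-.0773]+o, R@[0,0,-.0905]+o]))
```

```text
[[291.8484484  163.44585579]
 [288.87083978 162.63662113]]
```

View pics/v8c.png

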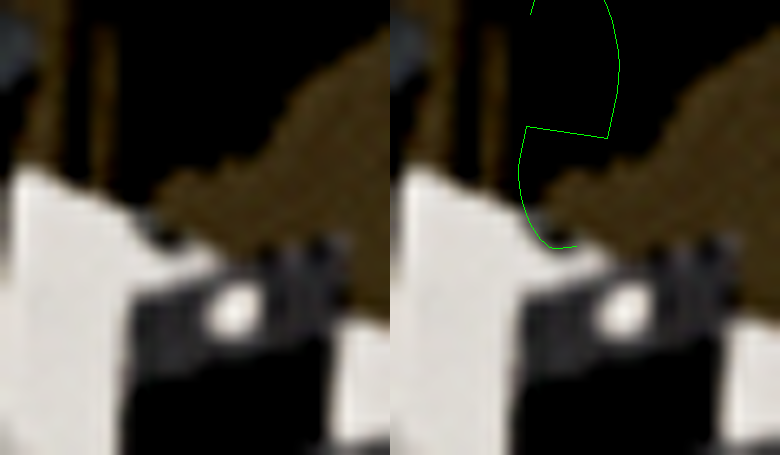

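Run:
```python
from h import *
np.set_printoptions(precision=4,suppress=True)
s,t=load("scene0"),load("top0")
for a in [(295.6,168.5),(294.8,168.3),(294.8,168)]:
  for b in [(361,193),(361.5,192.75),(361.5,193.4)]: print(a,b,tri(s,a,t,b))
# projections in top of the hole/top-edge mid with several positions
crop("top0",338,180,382,215,16,"tz")
print(proj(t,[[.526,-.25,.144],[.528,-.248,.144]]))
```

```text
(295.6, 168.5) (361, 193) (array([ 0.5265, -0.2514,  0.1284]), np.float64(0.0009640644109018988))
(295.6, 168.5) (361.5, 192.75) (array([ 0.5274, -0.253 ,  0.1272]), np.float64(0.0011746159492809292))
(295.6, 168.5) (361.5, 193.4) (array([ 0.5262, -0.2524,  0.128 ]), np.float64(0.0025714994331123646))
(294.8, 168.3) (361, 193) (array([ 0.5277, -0.2504,  0.1292]), np.float64(0.0039458960106329415))
(294.8, 168.3) (361.5, 192.75) (array([ 0.5285, -0.2519,  0.128 ]), np.float64(0.004161165398197287))
(294.8, 168.3) (361.5, 193.4) (array([ 0.5273, -0.2513,  0.1289]), np.float64(0.005553685411896182))
(294.8, 168) (361, 193) (array([ 0.5275, -0.2501,  0.1308]), np.float64(0.0039995506690860255))
(294.8, 168) (361.5, 192.75) (array([ 0.5284, -0.2516,  0.1296]), np.float64(0.0042146370088053265))
(294.8, 168) (361.5, 193.4) (array([ 0.5271, -0.251 ,  0.1305]), np.float64(0.005605348767592796))
[[361.5828 192.3864]
 [360.7966 191.6243]]
```

View pics/tz.png

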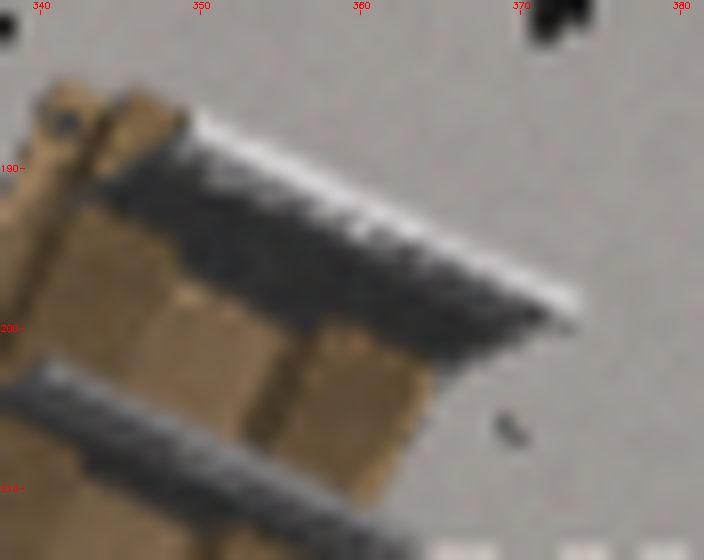

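Emit:
move_arm --rows "0 0 0 0 -0.3 0.5 -1; 0 0 0 -0.5 0 0.16 -1; 0 0 0 -0.5 0 0 -1; 0 0 0 -0.5 0 0 -1; 0 0 0 0 0 0 -1"

```text
time: 9.75
ee_pos: [0.5275, -0.2493, 0.1768]
ee_rot: [-180.0, -9.9, -23.8]
ft_force: [-0.5, 0.0, -0.2]
opening: 0.09
```

```bash
cat >> h.py <<'E'
HOLE=np.array([.526,-.250,.1285])
def rel(yaw,th,P=None):
    from cell import robot
    if P is None: P=np.mean([robot.get_obs()["ee_pos"] for _ in range(3)],0)
    R,o=hookpose(P,yaw,th); n=Rz(-23.8)
    for nm,q in(("grip",[-.024,0,-.0185]),("tip",[-.0198,0,-.0773]),("bend",[0,0,-.0905])):
        print(nm,((R@q+o-HOLE)@n*1000).round(1))
def zoom(tag,tcp,yaw,th,w,k,out,lo=120,g=1.9,cam="scene"):
    f=load(cam+tag); f["img"]=np.clip((f["img"].astype(float)-lo)*g,0,255).astype(np.uint8)
    R,o=hookpose(tcp,yaw,th); overlay("",f,[],*w,k,"_a"); overlay("",f,[(hookpts()@R.T+o,(0,255,0))],*w,k,"_b"); side("_a","_b",out)
E
python3 - <<'E'
from h import *
from cell import robot
snap(9); P=robot.get_obs()["ee_pos"]
rel(-23.8,10.1)
zoom("9",P,-23.8,10.1,(278,145,308,185),13,"v9",90,1.6)
E
```

```text
9.85 [ 0.5286 -0.25    0.1776] [-180.    -10.    -23.82] 0.089 [ 0.26  0.16 -0.03]
grip [ 2.4  1.1 49.1]
tip [16.9  1.1 -8. ]
bend [ 38.7   1.1 -17.5]
```

View pics/v9.png

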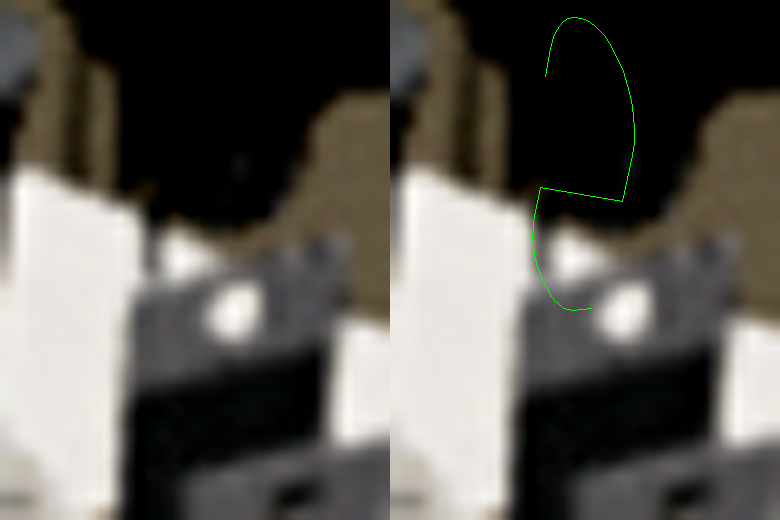

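Emit:
move_arm --rows "0 0 0 -0.4 0 -0.28 -1; 0 0 0 -0.4 0 -0.28 -1; 0 0 0 -0.4 0 -0.28 -1; 0 0 0 -0.3 0 -0.25 -1; 0 0 0 0 0 0 -1"

```text
time: 10.27
ee_pos: [0.5134, -0.2433, 0.1865]
ee_rot: [180.0, -10.0, -23.8]
ft_force: [-0.8, -0.3, -0.6]
opening: 0.088
```

Run:
```python
from h import *
from cell import robot
snap(10); P=robot.get_obs()["ee_pos"]
rel(-23.8,10.1)
zoom("10",P,-23.8,10.1,(278,145,308,185),13,"v10",90,1.6)
```

```text
10.3667 [ 0.5138 -0.2434  0.1862] [179.99 -10.05 -23.81] 0.086 [ 0.55 -0.19  0.94]
grip [-13.8   1.1  57.7]
tip [0.6 1.1 0.6]
bend [22.4  1.1 -9. ]
```

View pics/v10.png

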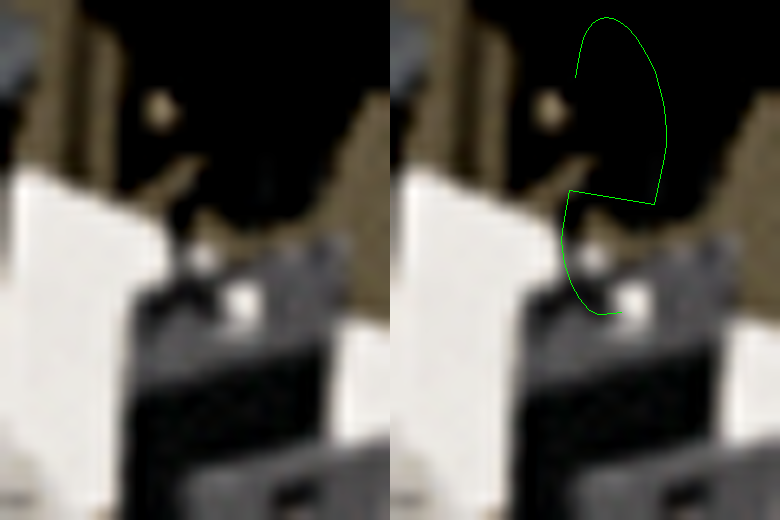

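Emit:
move_arm --rows "0 0 0 -0.3 0 -0.35 -1; 0 0 0 -0.3 0 -0.28 -1; 0 0 0 -0.3 0 -0.28 -1; 0 0 0 0 0 0 -1; 0 0 0 0 0 0 -1"

```text
time: 10.78
ee_pos: [0.5042, -0.2392, 0.1936]
ee_rot: [180.0, -10.0, -23.8]
ft_force: [-1.0, -0.4, 0.6]
opening: 0.086
```

Run:
```python
from h import *
from cell import robot
snap(11); P=robot.get_obs()["ee_pos"]
rel(-23.8,10.1)
zoom("11",P,-23.8,10.1,(278,145,308,185),13,"v11",50,1.4)
```

```text
10.8833 [ 0.5042 -0.2392  0.1933] [180.   -10.01 -23.81] 0.091 [-0.57  0.02 -1.16]
grip [-24.3   1.1  64.8]
tip [-9.8  1.1  7.6]
bend [12.   1.1 -1.9]
```

View pics/v11.png

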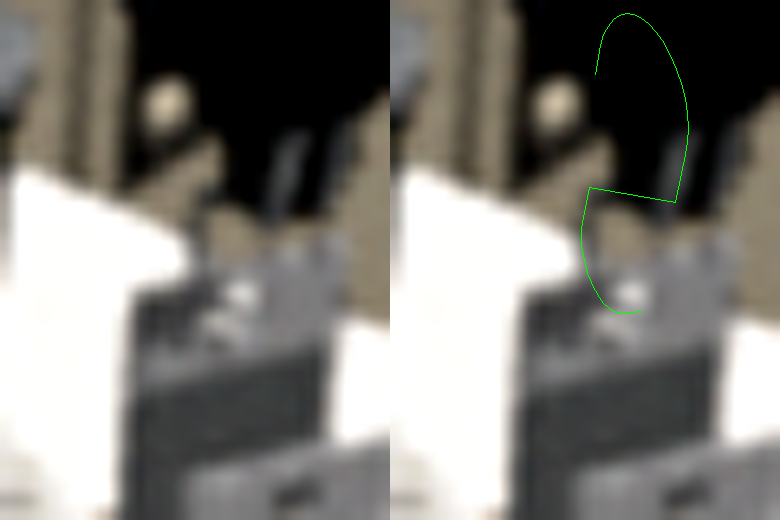

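Emit:
move_arm --rows "0 -3 0 0.05 0 -0.23 -1; 0 -3 0 0.05 0 -0.23 -1; 0 -4 0 0.03 0 -0.3 -1; 0 0 0 0 0 0 -1; 0 0 0 0 0 0 -1"

```text
time: 11.3
ee_pos: [0.5054, -0.2397, 0.2009]
ee_rot: [180.0, -0.1, -23.8]
ft_force: [-1.3, -0.2, -1.0]
opening: 0.089
```

Run:
```python
from h import *
from cell import robot
snap(12); P=robot.get_obs()["ee_pos"]
rel(-23.8,0)
zoom("12",P,-23.8,0,(278,145,308,185),13,"v12",50,1.4)
```

```text
11.4 [ 0.5042 -0.2391  0.2003] [-179.99    0.    -23.81] 0.088 [ 0.1   0.2  -0.13]
grip [-24.4   1.2  71.8]
tip [-20.2   1.2  13. ]
bend [-0.4  1.2 -0.2]
```

View pics/v12.png

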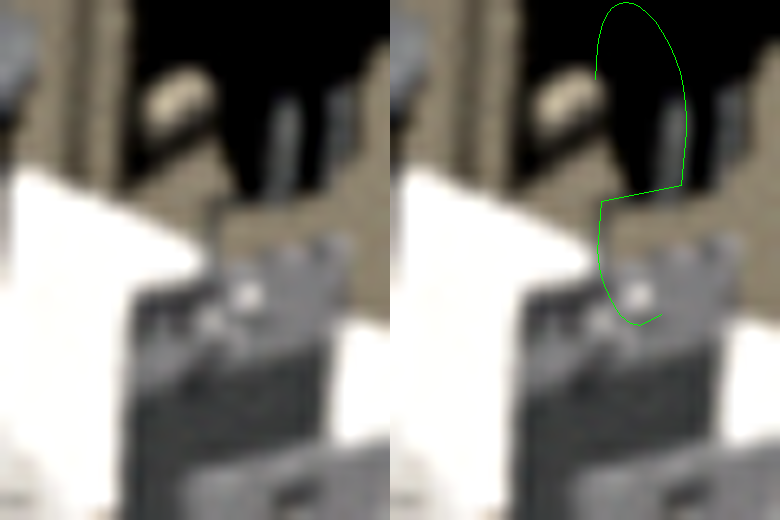

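Emit:
move_arm --rows "0 0 0 0 0 -0.2 -1; 0 0 0 0 0 -0.3 -1; 0 0 0 0 0 -0.4 -1; 0 0 0 0 0 -0.4 -1; 0 0 0 0 0 -0.4 -1"

```text
time: 11.82
ee_pos: [0.5044, -0.2393, 0.2184]
ee_rot: [180.0, -0.0, -23.8]
ft_force: [0.4, 0.3, -1.4]
opening: 0.087
```

Run:
```python
from h import *
from cell import robot
snap(13); P=robot.get_obs()["ee_pos"]
rel(-23.8,0)
zoom("13",P,-23.8,0,(278,135,318,205),8,"v13",30,1.3)
crop("top13",320,160,390,230,8,"v13t")
```

```text
11.9167 [ 0.5051 -0.2397  0.2193] [ 1.7998e+02 -1.3000e-01 -2.3810e+01] 0.089 [ 0.44  0.15 -0.47]
grip [-23.2   1.   90.8]
tip [-19.   1.  32.]
bend [ 0.8  1.  18.8]
```

View pics/v13.png

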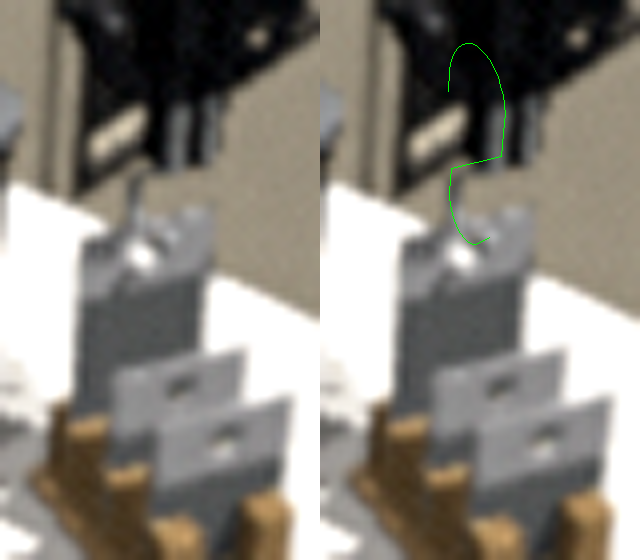

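View pics/v13t.png

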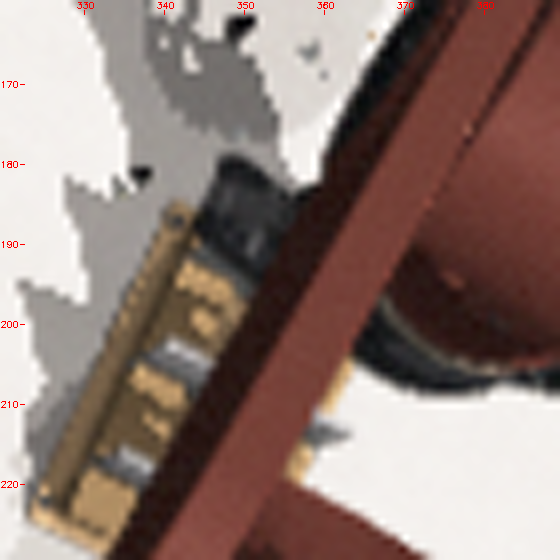

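Emit:
move_arm --rows "0 0 0 0 0 -0.3 -1; 0 0 0 0 0 -0.6 -1; 0 0 0 0 0 -0.8 -1; 0 0 0 0 0 -0.8 -1; 0 0 0 0 0 -0.8 -1"

```text
time: 12.33
ee_pos: [0.5048, -0.2395, 0.2521]
ee_rot: [180.0, -0.0, -23.8]
ft_force: [-0.2, 0.1, -2.1]
opening: 0.089
```

Emit:
move_arm --rows "0 0 0 0 0 -0.8 -1; 0 0 0 0 0 -0.8 -1; 0 0 0 0 0 -0.8 -1; 0 0 0 0 0 -0.8 -1; 0 0 0 0 0 -0.4 -1"

```text
time: 12.75
ee_pos: [0.5051, -0.2397, 0.2887]
ee_rot: [180.0, -0.1, -23.8]
ft_force: [-0.5, 0.1, -0.4]
opening: 0.092
```

Run:
```python
from h import *
from cell import robot
snap(14); P=robot.get_obs()["ee_pos"]
zoom("14",P,-23.8,0,(270,105,325,205),7,"v14",30,1.3)
```

```text
12.85 [ 0.5051 -0.2397  0.2884] [ 1.7998e+02 -1.3000e-01 -2.3810e+01] 0.088 [ 0.99 -0.89 -1.23]
```

View pics/v14.png

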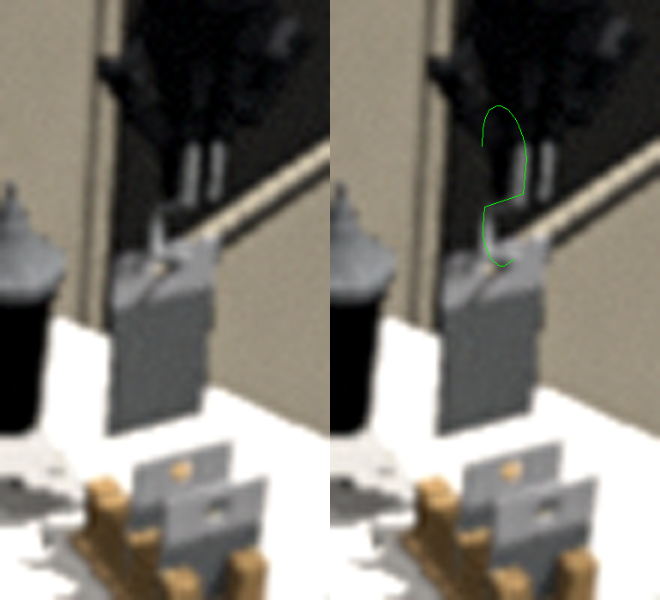

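Emit:
move_arm --rows "0 0 0 0 0 -0.6 -1; 0 0 0 0 0 -1.2 -1; 0 0 0 0 0 -1.6 -1; 0 0 0 0 0 -1.8 -1; 0 0 0 0 0 -1.8 -1"

```text
time: 13.27
ee_pos: [0.5044, -0.2392, 0.3579]
ee_rot: [-180.0, 0.0, -23.8]
ft_force: [0.7, -0.8, -1.1]
opening: 0.09
```

Emit:
move_arm --rows "0 0 0 0 0 -1.8 -1; 0 0 0 0 0 -1.5 -1; 0 0 0 0 0 -1.2 -1; 0 0 0 0 0 -0.6 -1; 0 0 0 0 0 0 -1"

```text
time: 13.68
ee_pos: [0.5051, -0.2397, 0.4102]
ee_rot: [180.0, -0.2, -23.8]
ft_force: [-0.1, 0.6, -0.7]
opening: 0.087
```

Run:
```python
from h import *
from cell import robot
snap(15); P=robot.get_obs()["ee_pos"]
zoom("15",P,-23.8,0,(265,60,330,170),6,"v15",30,1.3)
```

```text
13.7833 [ 0.5044 -0.2392  0.4074] [-1.7999e+02  5.0000e-02 -2.3810e+01] 0.089 [ 0.41 -0.34 -0.87]
```

View pics/v15.png

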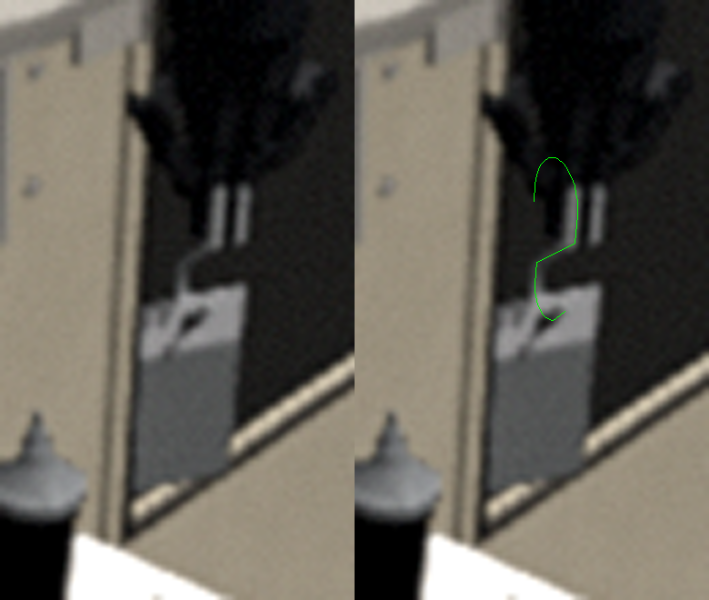

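```bash
cat > plan.py <<'E'
import numpy as np
from h import Rz
def plan(p0,yaw0,p1,yaw1,n,ramp=4):
    v=np.minimum(np.minimum(np.arange(n)+1,ramp),(n-np.arange(n)))/1.; s=np.r_[0,np.cumsum(v)/v.sum()]
    p0,p1=map(np.array,(p0,p1)); out=[]
    for i in range(n):
        y=yaw0+(yaw1-yaw0)*s[i]; d=(p1-p0)*(s[i+1]-s[i])
        R=Rz(y)@np.diag([1,-1,-1.]); t=R.T@d*100; tz=-(yaw1-yaw0)*(s[i+1]-s[i])
        out.append("0 0 %.1f %.2f %.2f %.2f -1"%(tz,*t))
    for i in range(0,n,5): print("; ".join(out[i:i+5]))
E
python3 -c "
from plan import *
plan([.5047,-.2394,.409],-23.8,[.425,0,.409],-23.8,15)
plan([.425,0,.409],-23.8,[.4234,.2332,.409],-3,15)"
```

```text
0 0 -0.0 -0.35 -0.39 0.00 -1; 0 0 -0.0 -0.71 -0.78 0.00 -1; 0 0 -0.0 -1.06 -1.17 0.00 -1; 0 0 -0.0 -1.41 -1.56 0.00 -1; 0 0 -0.0 -1.41 -1.56 0.00 -1
0 0 -0.0 -1.41 -1.56 0.00 -1; 0 0 -0.0 -1.41 -1.56 0.00 -1; 0 0 -0.0 -1.41 -1.56 0.00 -1; 0 0 -0.0 -1.41 -1.56 0.00 -1; 0 0 -0.0 -1.41 -1.56 0.00 -1
0 0 -0.0 -1.41 -1.56 0.00 -1; 0 0 -0.0 -1.41 -1.56 0.00 -1; 0 0 -0.0 -1.06 -1.17 0.00 -1; 0 0 -0.0 -0.71 -0.78 0.00 -1; 0 0 -0.0 -0.35 -0.39 0.00 -1
0 0 -0.4 -0.20 -0.44 0.00 -1; 0 0 -0.9 -0.39 -0.89 0.00 -1; 0 0 -1.3 -0.57 -1.34 0.00 -1; 0 0 -1.7 -0.72 -1.81 0.00 -1; 0 0 -1.7 -0.66 -1.83 0.00 -1
0 0 -1.7 -0.60 -1.85 0.00 -1; 0 0 -1.7 -0.55 -1.86 0.00 -1; 0 0 -1.7 -0.49 -1.88 0.00 -1; 0 0 -1.7 -0.43 -1.89 0.00 -1; 0 0 -1.7 -0.38 -1.91 0.00 -1
0 0 -1.7 -0.32 -1.92 0.00 -1; 0 0 -1.7 -0.26 -1.93 0.00 -1; 0 0 -1.3 -0.15 -1.45 0.00 -1; 0 0 -0.9 -0.08 -0.97 0.00 -1; 0 0 -0.4 -0.03 -0.48 0.00 -1
```

Emit:
move_arm --rows "0 0 0 -0.35 -0.4 0 -1; 0 0 0 -0.7 -0.8 0 -1; 0 0 0 -1 -1.2 0 -1; 0 0 0 -1.4 -1.6 0 -1; 0 0 0 -1.4 -1.6 0 -1"

```text
time: 14.2
ee_pos: [0.4819, -0.1666, 0.4071]
ee_rot: [-180.0, 0.1, -23.8]
ft_force: [-0.0, 0.4, -1.5]
opening: 0.09
```

Emit:
move_arm --rows "0 0 0 -1.4 -1.6 0 -1; 0 0 0 -1.4 -1.6 0 -1; 0 0 0 -1.4 -1.6 0 -1; 0 0 0 -1.4 -1.6 0 -1; 0 0 0 -1.4 -1.6 0 -1"

```text
time: 14.62
ee_pos: [0.4497, -0.0648, 0.4075]
ee_rot: [-180.0, 0.1, -23.8]
ft_force: [0.5, -0.5, -1.0]
opening: 0.087
```

Emit:
move_arm --rows "0 0 0 -1.4 -1.6 0 -1; 0 0 0 -1.4 -1.6 0 -1; 0 0 0 -1.1 -1.2 0 -1; 0 0 0 -0.7 -0.8 0 -1; 0 0 0 -0.4 -0.4 0 -1"

```text
time: 15.03
ee_pos: [0.4268, 0.0063, 0.4078]
ee_rot: [-180.0, 0.0, -23.7]
ft_force: [-1.1, -0.2, -0.8]
opening: 0.09
```

Run:
```python
from h import *
from cell import robot
snap(16); P=robot.get_obs()["ee_pos"]
zoom("16",P,-23.8,0,(200,60,310,210),4,"v16",0,1)
```

```text
15.1333 [0.4274 0.0053 0.4079] [ 1.80e+02 -1.00e-02 -2.37e+01] 0.086 [-0.03  0.5  -1.17]
```

View pics/v16.png

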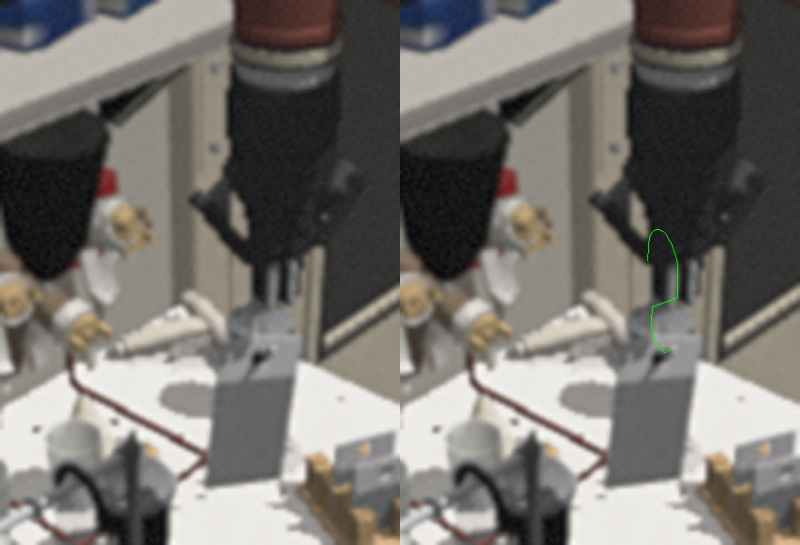

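Emit:
move_arm --rows "0 0 -0.4 -0.2 -0.45 0 -1; 0 0 -0.9 -0.4 -0.9 0 -1; 0 0 -1.3 -0.6 -1.35 0 -1; 0 0 -1.7 -0.7 -1.8 0 -1; 0 0 -1.7 -0.7 -1.8 0 -1"

```text
time: 15.55
ee_pos: [0.4271, 0.073, 0.4078]
ee_rot: [-180.0, 0.0, -17.8]
ft_force: [0.5, 1.0, -2.0]
opening: 0.09
```

Emit:
move_arm --rows "0 0 -1.7 -0.6 -1.8 0 -1; 0 0 -1.7 -0.55 -1.8 0 -1; 0 0 -1.7 -0.5 -1.85 0 -1; 0 0 -1.7 -0.45 -1.85 0 -1; 0 0 -1.7 -0.4 -1.9 0 -1"

```text
time: 15.97
ee_pos: [0.4257, 0.1689, 0.4078]
ee_rot: [180.0, 0.0, -9.2]
ft_force: [-0.4, -0.5, -1.6]
opening: 0.09
```

Emit:
move_arm --rows "0 0 -1.7 -0.3 -1.9 0 -1; 0 0 -1.7 -0.25 -1.8 0 -1; 0 0 -1.4 -0.15 -1.4 0 -1; 0 0 -0.9 -0.1 -0.9 0 -1; 0 0 -0.4 0 -0.4 0 -1"

```text
time: 16.38
ee_pos: [0.4255, 0.2336, 0.4076]
ee_rot: [-180.0, 0.0, -3.1]
ft_force: [0.3, 0.4, -0.7]
opening: 0.089
```

Run:
```python
from h import *
from cell import robot
snap(17); P=robot.get_obs()["ee_pos"]
zoom("17",P,-3,0,(150,60,260,240),3.3,"v17",0,1); crop("top17",130,150,280,250,5,"v17t")
```

```text
16.4833 [0.4255 0.2326 0.4077] [ 1.7996e+02  3.0000e-02 -3.1800e+00] 0.09 [ 0.11 -0.23 -0.94]
```

View pics/v17.png

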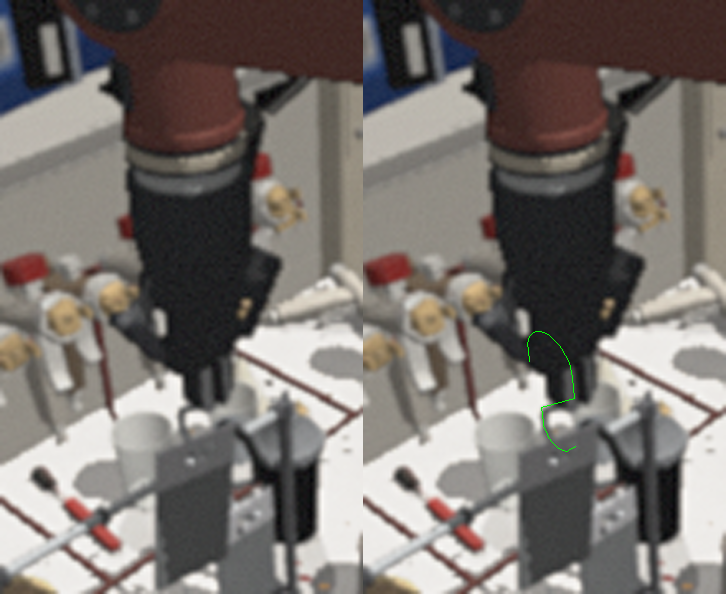

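View pics/v17t.png

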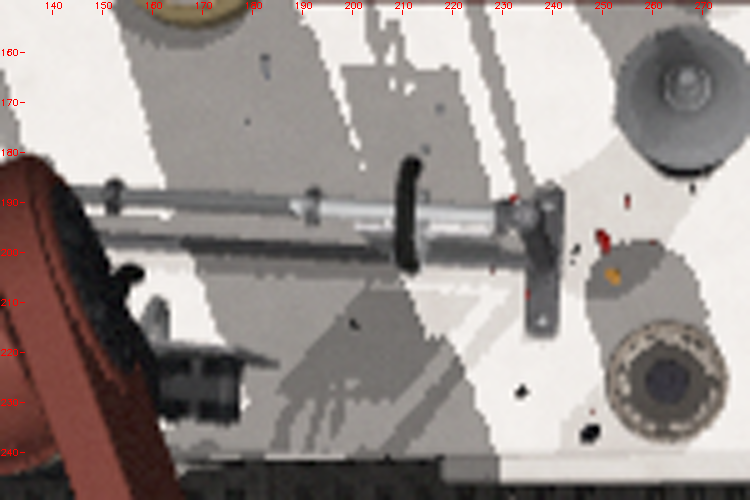

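Emit:
move_arm --rows "0 0 0 0 0 0.5 -1; 0 0 0 0 0 1 -1; 0 0 0 0 0 1.3 -1; 0 0 0 0.2 0 1.4 -1; 0 0 0 0.4 0 1.4 -1"

```text
time: 16.9
ee_pos: [0.4308, 0.2314, 0.3499]
ee_rot: [180.0, 0.1, -3.3]
ft_force: [0.2, 0.9, -2.1]
opening: 0.092
```

Emit:
move_arm --rows "0 0 0 0.5 0 1.4 -1; 0 0 0 0.4 0 1.3 -1; 0 0 0 0.2 0 1 -1; 0 0 0 0.1 0 0.7 -1; 0 0 0 0 0 0.4 -1"

```text
time: 17.32
ee_pos: [0.4428, 0.2308, 0.302]
ee_rot: [179.9, 0.1, -3.2]
ft_force: [-0.7, -0.7, -0.9]
opening: 0.084
```

Run:
```python
from h import *
from cell import robot
snap(18); P=robot.get_obs()["ee_pos"]
zoom("18",P,-3,0,(160,130,240,270),4.3,"v18",0,1); crop("top18",130,160,230,240,7,"v18t")
```

```text
17.4167 [0.4429 0.2311 0.3029] [ 1.7997e+02  1.0000e-01 -3.2300e+00] 0.088 [ 0.11  0.11 -1.43]
```

View pics/v18.png

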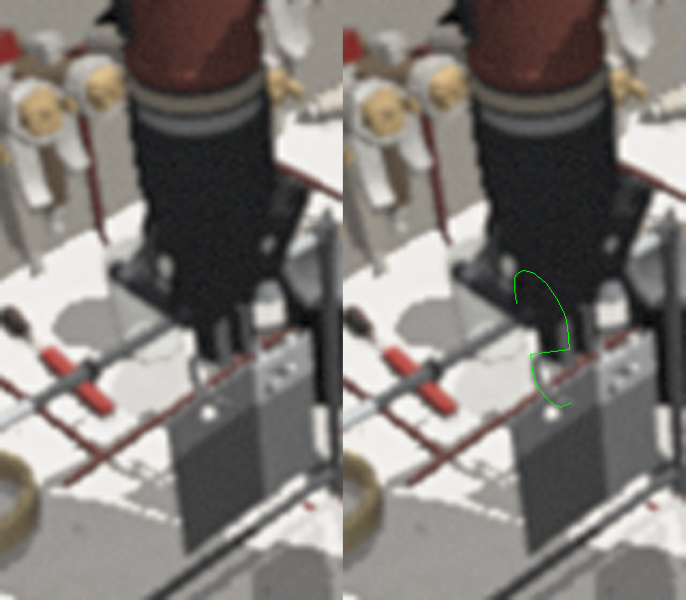

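View pics/v18t.png

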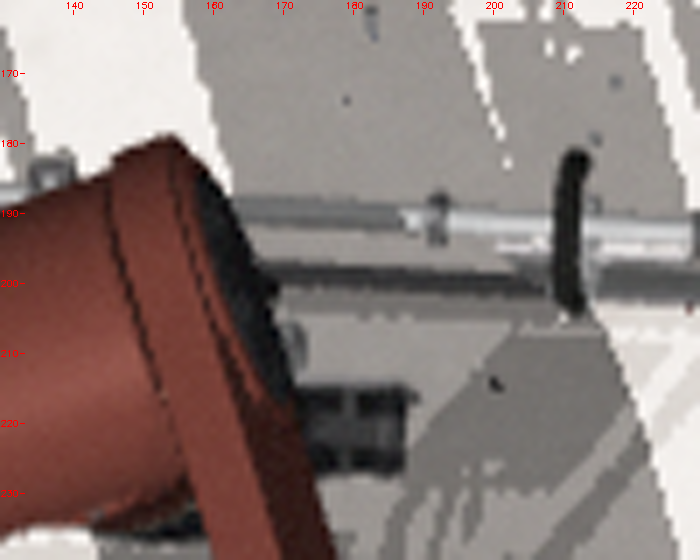

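Emit:
move_arm --rows "0 0 0 0.3 0 0.2 -1; 0 0 0 0.5 0 0.35 -1; 0 0 0 0.6 0 0.45 -1; 0 0 0 0.6 0 0.45 -1; 0 0 0 0.6 0 0.45 -1"

```text
time: 17.83
ee_pos: [0.4703, 0.2299, 0.2847]
ee_rot: [-180.0, -0.0, -3.2]
ft_force: [0.1, -0.3, -1.8]
opening: 0.09
```

Run:
```python
from h import *
from cell import robot
snap(19); P=robot.get_obs()["ee_pos"]
zoom("19",P,-3,0,(165,150,235,270),5,"v19",0,1.2); crop("top19",130,160,230,240,7,"v19t")
```

```text
17.9333 [0.4699 0.2296 0.2837] [ 1.7995e+02  9.0000e-02 -3.2500e+00] 0.089 [-0.15 -0.07 -2.34]
```

View pics/v19.png

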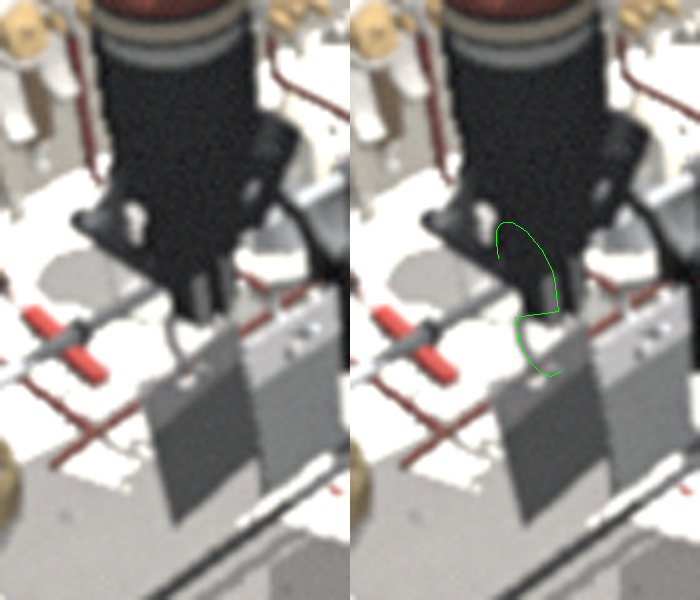

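View pics/v19t.png

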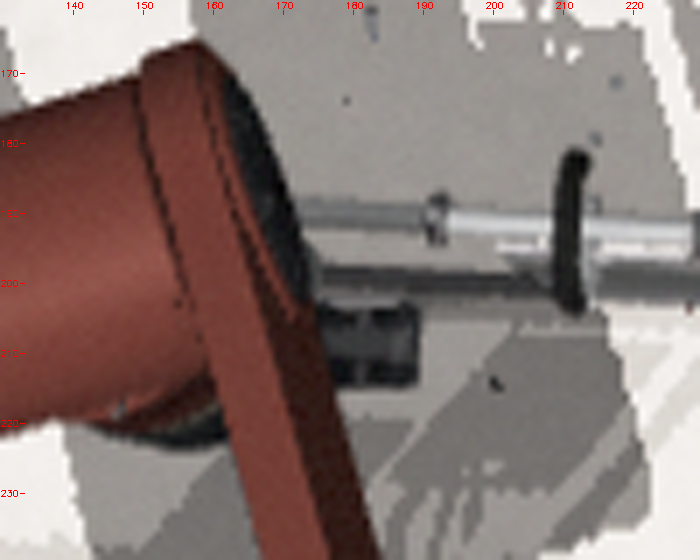

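Emit:
move_arm --rows "0 0 0 0.6 0 0.43 -1; 0 0 0 0.6 0 0.43 -1; 0 0 0 0.6 0 0.43 -1; 0 0 0 0.5 0 0.4 -1; 0 0 0 0.3 0 0.25 -1"

```text
time: 18.35
ee_pos: [0.4959, 0.2283, 0.2647]
ee_rot: [180.0, 0.0, -3.2]
ft_force: [-0.0, -0.7, -1.7]
opening: 0.083
```

Run:
```python
from h import *
from cell import robot
snap(20); P=robot.get_obs()["ee_pos"]
zoom("20",P,-3,0,(165,150,235,270),5,"v20",0,1.2); crop("top20",130,160,230,240,7,"v20t")
```

```text
18.45 [0.4955 0.2282 0.2647] [ 1.7996e+02  7.0000e-02 -3.2400e+00] 0.093 [-0.46 -0.28 -1.77]
```

View pics/v20.png

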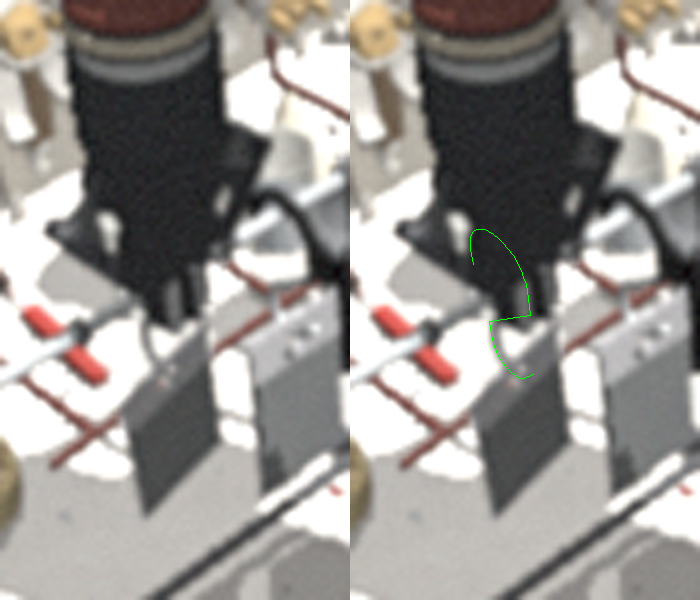

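View pics/v20t.png

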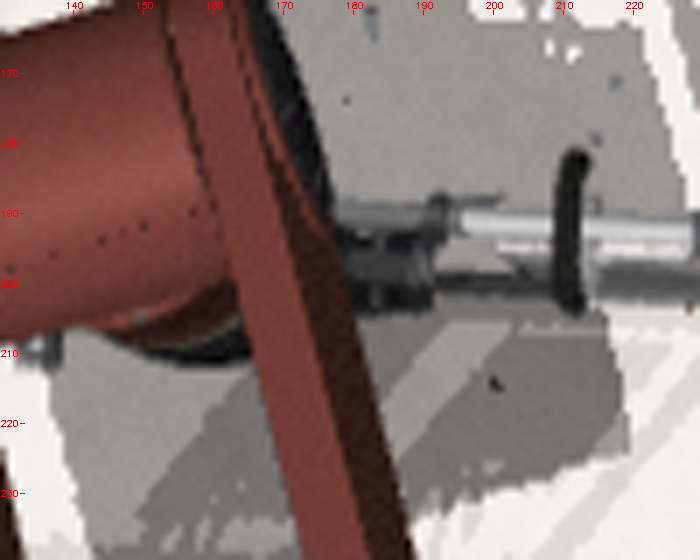

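Emit:
move_arm --rows "0 0 0 0.2 0 0.3 -1; 0 0 0 0.1 0 0.6 -1; 0 0 0 0 0 0.6 -1; 0 0 0 0 0 0.6 -1; 0 0 0 0 0 0.4 -1"

```text
time: 18.87
ee_pos: [0.4977, 0.2282, 0.2392]
ee_rot: [180.0, 0.1, -3.2]
ft_force: [-0.1, -0.3, -2.0]
opening: 0.087
```

Emit:
move_arm --rows "0 0 0 0 0 0.2 -1; 0 0 0 0 0 0.2 -1; 0 0 0 0 0 0.1 -1; 0 0 0 0 0 0 -1; 0 0 0 0 0 0 -1"

```text
time: 19.28
ee_pos: [0.4984, 0.2284, 0.2358]
ee_rot: [-180.0, -0.0, -3.2]
ft_force: [0.6, 0.2, -2.0]
opening: 0.089
```

Run:
```python
from h import *
from cell import robot
snap(21); P=robot.get_obs()["ee_pos"]
zoom("21",P,-3,0,(165,150,235,270),5,"v21",0,1.2); crop("top21",130,160,230,240,7,"v21t")
```

```text
19.3833 [0.4985 0.2284 0.2359] [-1.7999e+02 -4.0000e-02 -3.2100e+00] 0.085 [-0.02 -0.56 -0.8 ]
```

View pics/v21.png

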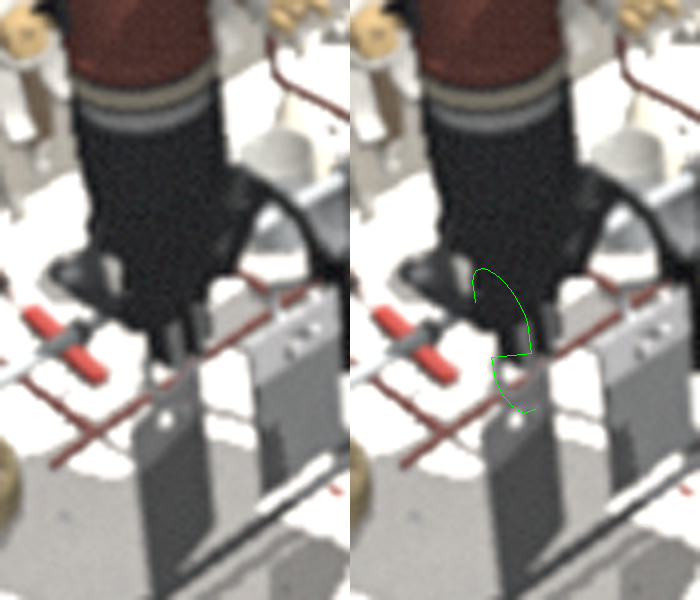

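Emit:
move_arm --rows "0 0 0 0 0 0.1 -1; 0 0 0 0 0 0.1 -1; 0 0 0 0 0 0.1 -1; 0 0 0 0 0 0 -1; 0 0 0 0 0 0 -1"

```text
time: 19.8
ee_pos: [0.4988, 0.2284, 0.2337]
ee_rot: [-180.0, -0.1, -3.2]
ft_force: [-1.6, -0.8, 4.7]
opening: 0.086
```

Emit:
move_arm --rows "0 0 0 0 0 0.1 -1; 0 0 0 0 0 0 -1; 0 0 0 0 0 0 -1; 0 0 0 0 0 0 -1; 0 0 0 0 0 0 -1"

```text
time: 20.22
ee_pos: [0.499, 0.2285, 0.2336]
ee_rot: [-180.0, -0.1, -3.2]
ft_force: [-3.1, -1.3, 8.2]
opening: 0.091
```

Emit:
move_arm --rows "0 0 0 -0.05 0 -0.1 -1; 0 0 0 0 0 -0.05 -1; 0 0 0 0 0 0 -1; 0 0 0 0 0 0 -1; 0 0 0 0 0 0 -1"

```text
time: 20.63
ee_pos: [0.4987, 0.2285, 0.2337]
ee_rot: [-180.0, -0.1, -3.2]
ft_force: [1.4, -0.4, 4.8]
opening: 0.091
```

Emit:
move_arm --rows "0 0 0 0 0 0 -0.8; 0 0 0 0 0 0 -0.7; 0 0 0 0 0 0 -0.6; 0 0 0 0 0 0 -0.5; 0 0 0 0 0 0 -0.45"

```text
time: 21.05
ee_pos: [0.4968, 0.2282, 0.2318]
ee_rot: [180.0, 0.2, -3.2]
ft_force: [-0.7, 0.0, 0.1]
opening: 0.276
```

Run:
```python
from h import *
from cell import robot
snap(22); P=robot.get_obs()["ee_pos"]
zoom("22",P,-3,0,(165,150,235,270),5,"v22",0,1.2); crop("top22",130,160,230,240,7,"v22t")
```

```text
21.15 [0.4972 0.2283 0.2323] [ 1.7998e+02  9.0000e-02 -3.2100e+00] 0.271 [ 0.3   0.78 -0.27]
```

View pics/v22.png

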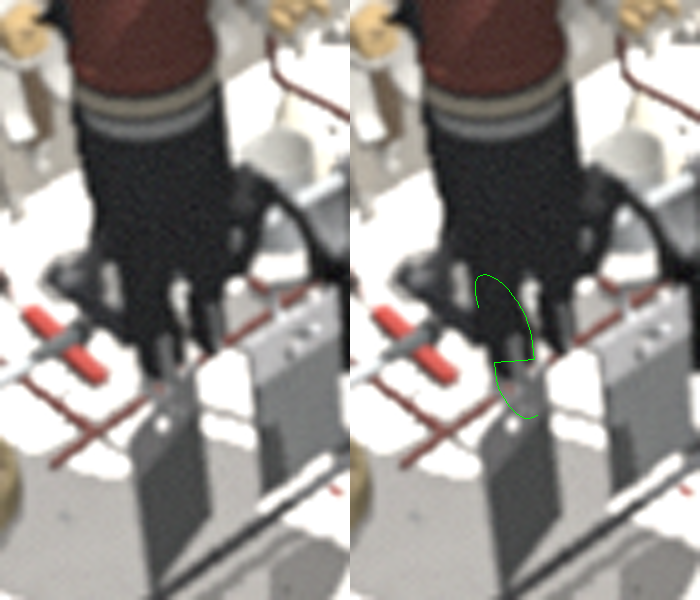

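View pics/v22t.png

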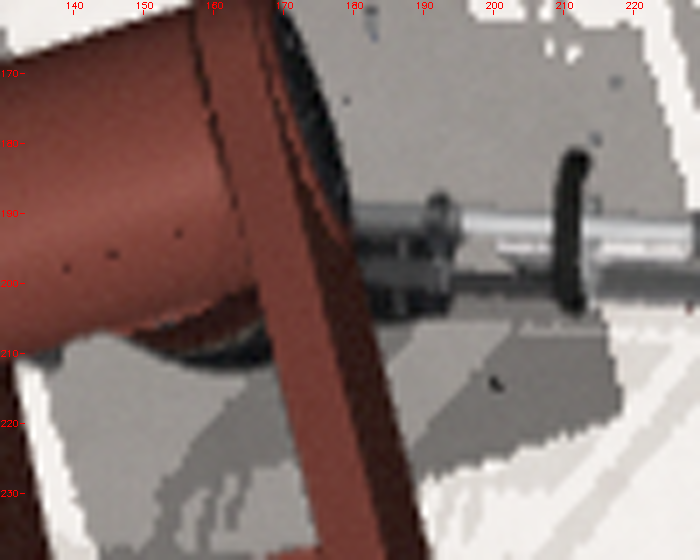

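Emit:
move_arm --rows "0 0 0 0 0 0 -0.3; 0 0 0 0 0 0 -0.3; 0 0 0 0 0 0 -0.3; 0 0 0 -0.2 0 -0.2 -0.3; 0 0 0 -0.3 0 -0.3 -0.3"

```text
time: 21.57
ee_pos: [0.4926, 0.2286, 0.2379]
ee_rot: [180.0, 0.0, -3.2]
ft_force: [-0.3, 0.5, -0.1]
opening: 0.351
```

Run:
```python
from h import *
snap(23)
crop("scene23",165,180,225,270,6.5,"v23")
```

```text
21.6667 [0.4928 0.2288 0.2388] [-1.7997e+02 -5.0000e-02 -3.2000e+00] 0.349 [0.53 0.01 0.14]
```

View pics/v23.png

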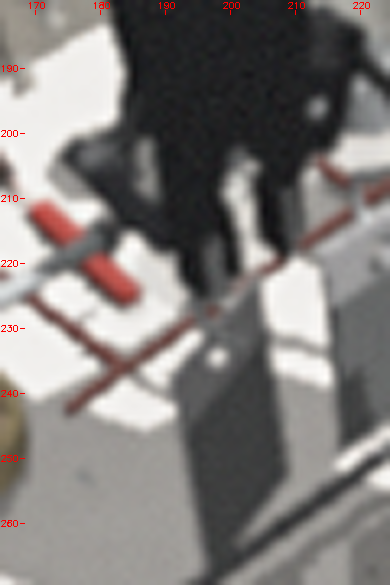

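Run:
```python
from h import *
zoom("23",[.4985,.2285,.2337],-3.2,0,(165,180,225,270),6.5,"v23b",0,1.4)
f=load("scene23")
print(proj(f,[[.4928+.0008,.2288+.015,.226],[.4928-.0008,.2288-.015,.226]]))
```

```text
[[197.60371431 223.00558582]
 [206.44560109 217.47195993]]
```

View pics/v23b.png

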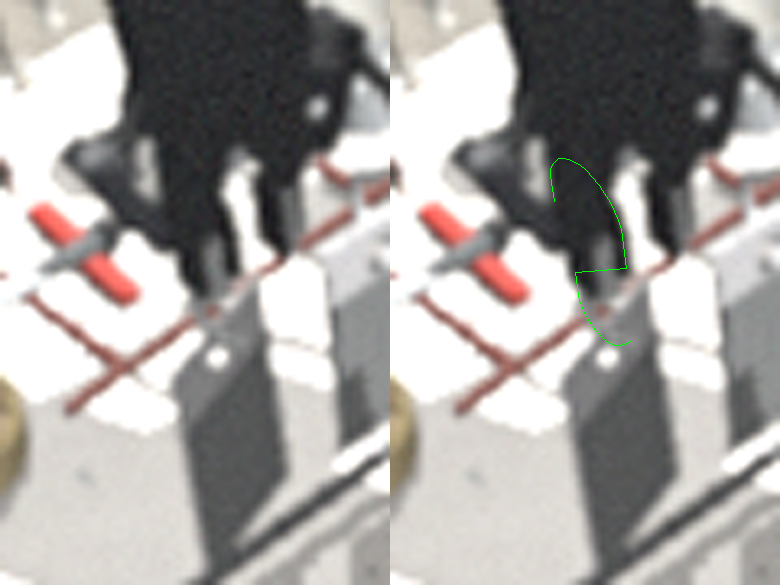

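Emit:
move_arm --rows "0 0 0 -0.5 0 -0.2 -0.3; 0 0 0 -0.8 0 -0.3 -0.3; 0 0 0 -1 0 -0.5 -0.3; 0 0 0 -1 0 -0.5 -0.3; 0 0 0 -1.5 0 -1 -0.3"

```text
time: 22.08
ee_pos: [0.4435, 0.2311, 0.2627]
ee_rot: [180.0, 0.1, -3.2]
ft_force: [-0.6, -1.0, -0.1]
opening: 0.347
```

Emit:
move_arm --rows "0 0 0 -2 0 -3 -0.3; 0 0 0 -2 0 -4 -0.3; 0 0 0 0 3 -3 -0.3; 0 0 0 0 4 0 -0.3; 0 0 0 0 4 0 -0.3"

```text
time: 22.5
ee_pos: [0.4, 0.1243, 0.3636]
ee_rot: [-179.9, -0.4, -3.0]
ft_force: [0.0, -0.6, -0.8]
opening: 0.35
```

Emit:
move_arm --rows "0 0 0 0 4 0 -0.3; 0 0 0 0 4 0 -0.3; 0 0 0 0 4 0 -0.3; 0 0 0 0 4 0 -0.3; 0 0 0 0 4 0 -0.3"

```text
time: 22.92
ee_pos: [0.3877, -0.0766, 0.3605]
ee_rot: [180.0, -0.1, -3.2]
ft_force: [0.4, -0.2, 0.7]
opening: 0.352
```

Emit:
move_arm --rows "0 0 0 0 4 0 -0.3; 0 0 0 0 4 0 -0.3; 0 0 0 0 4 0 -0.3; 0 0 0 0 4 0 -0.3; 0 0 0 0 2 0 -0.3"

```text
time: 23.33
ee_pos: [0.3776, -0.2583, 0.3603]
ee_rot: [179.9, -0.0, -3.4]
ft_force: [0.2, 0.0, 0.4]
opening: 0.349
```

Run:
```python
from h import *
snap(24)
hook=[.4985,.2285,.2337]
zoom("24",hook,-3.2,0,(130,170,250,290),3.3,"v24",0,1.2)
zoom("24",hook,-3.2,0,(120,160,250,240),3,"v24t",0,1,"top")
```

```text
23.4333 [ 0.3779 -0.2574  0.36  ] [ 1.7996e+02  2.0000e-02 -3.4700e+00] 0.35 [-0.41  1.08 -0.58]
```

View pics/v24.png

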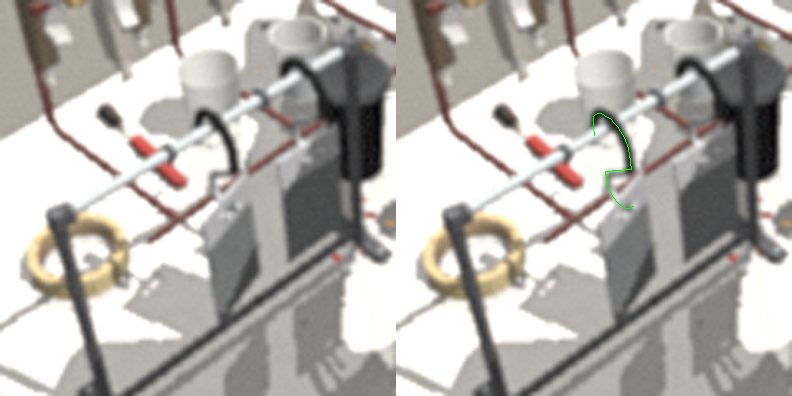

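View pics/v24t.png

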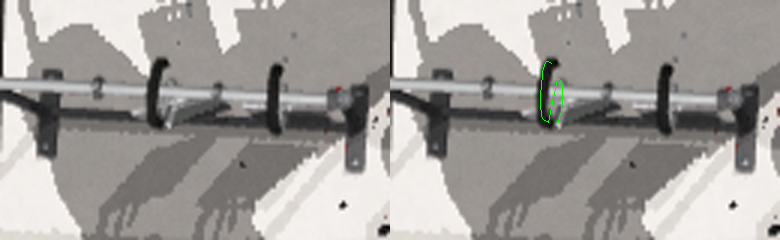

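Emit:
move_arm --rows "0 0 0 0 0 0 -0.3; 0 0 0 0 0 0 -0.3; 0 0 0 0 0 0 -0.3; 0 0 0 0 0 0 -0.3; 0 0 0 0 0 0 -0.3"

```text
time: 23.85
ee_pos: [0.3791, -0.2542, 0.36]
ee_rot: [180.0, -0.0, -3.1]
ft_force: [-0.9, -0.3, 0.1]
opening: 0.35
```

Emit:
move_arm --rows "0 0 0 0 0 0 -0.3; 0 0 0 0 0 0 -0.3; 0 0 0 0 0 0 -0.3; 0 0 0 0 0 0 -0.3; 0 0 0 0 0 0 -0.3"

```text
time: 24.27
ee_pos: [0.379, -0.2552, 0.3598]
ee_rot: [-180.0, -0.0, -3.2]
ft_force: [-0.1, 0.3, -0.2]
opening: 0.349
```

Emit:
move_arm --rows "0 0 0 0 0 0 -0.3; 0 0 0 0 0 0 -0.3; 0 0 0 0 0 0 -0.3; 0 0 0 0 0 0 -0.3; 0 0 0 0 0 0 -0.3"

```text
time: 24.68
ee_pos: [0.3789, -0.2552, 0.3598]
ee_rot: [-180.0, 0.0, -3.2]
ft_force: [-0.8, 0.3, -0.5]
opening: 0.349
```

Run:
```python
from h import *
snap(25)
a=load("scene25")["img"].astype(int)
for o in ("24",):
    d=np.abs(a-load("scene"+o)["img"]).max(2)[170:290,130:250]; print("diff>25 px",(d>25).sum(),d.max())
import time
snap(26)
d=np.abs(a-load("scene26")["img"]).max(2)[170:290,130:250]; print("diff 25-26",(d>25).sum(),d.max())
d=np.abs(load("top24")["img"].astype(int)-load("top26")["img"]).max(2)[150:250,110:290]; print("top diff",(d>25).sum(),d.max())
crop("scene26",165,180,235,270,6.5,"a");crop("top26",150,165,220,225,6,"b");side("a","b","v26")
s0,t0,s,t=load("scene0"),load("top0"),load("scene26"),load("top26")
# cup/tin/hung moves
for nm,w in(("cup/tin",(245,150,285,245)),("hung",(203,175,222,208)),("short",(335,198,368,240))):
    x0,y0,x1,y1=w; d=np.abs(t0["img"].astype(int)-t["img"]).max(2)[y0:y1,x0:x1]; print(nm,(d>60).sum())
```

```text
24.7833 [ 0.3789 -0.2552  0.3598] [-180.      0.     -3.21] 0.354 [-0.53 -0.47 -0.53]
diff>25 px 51 59
24.8833 [ 0.3789 -0.2552  0.3598] [180.     0.    -3.21] 0.348 [ 0.28  0.37 -0.11]
diff 25-26 0 18
top diff 140 101
cup/tin 1263
hung 66
short 299
```

View pics/v26.png

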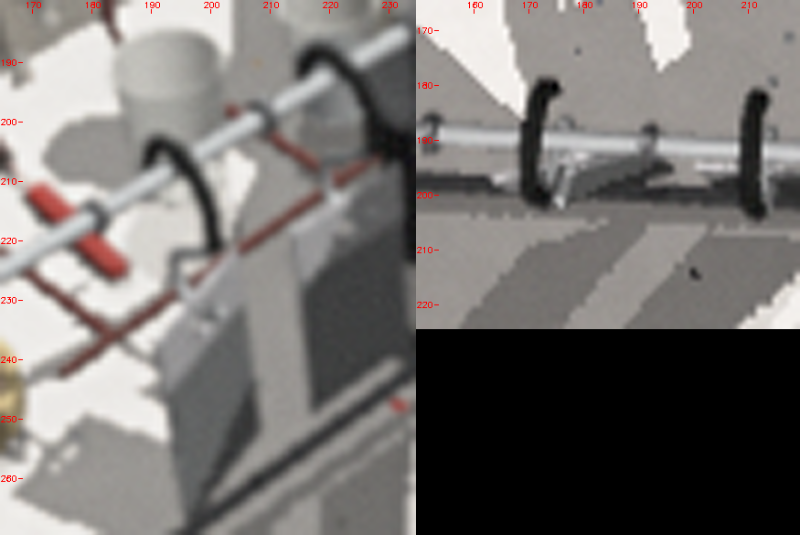

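Emit:
move_arm --rows "0 0 0 0 0 0 -0.3; 0 0 0 0 0 0 -0.3; 0 0 0 0 0 0 -0.3; 0 0 0 0 0 0 -0.3; 0 0 0 0 0 0 -0.3"

```text
time: 25.3
ee_pos: [0.3789, -0.2552, 0.3598]
ee_rot: [180.0, 0.0, -3.2]
ft_force: [0.1, -0.5, -0.6]
opening: 0.353
```

Emit:
move_arm --rows "0 0 0 0 0 0 -0.3; 0 0 0 0 0 0 -0.3; 0 0 0 0 0 0 -0.3; 0 0 0 0 0 0 -0.3; 0 0 0 0 0 0 -0.3"

```text
time: 25.72
ee_pos: [0.3789, -0.2552, 0.3598]
ee_rot: [-180.0, -0.0, -3.2]
ft_force: [0.8, -0.6, -0.1]
opening: 0.346
```

Run:
```python
from h import *
np.set_printoptions(precision=4,suppress=True)
snap(27)
s,t=load("scene27"),load("top27")
for c,w in(("scene",(165,180,250,270)),("top",(150,165,225,225))):
    x0,y0,x1,y1=w; d=np.abs(load(c+"26")["img"].astype(int)-load(c+"27")["img"]).max(2)[y0:y1,x0:x1]; print(c,(d>25).sum(),d.max())
print("hook y: arch top",onz(t,(171,188.5),.266),"hung",onz(t,(210.8,192),.266))
# panel lower corners & upper corners in scene (vertical edge check)
side("top0","top27","v27")
```

```text
25.8167 [ 0.3789 -0.2552  0.3598] [-180.     -0.     -3.21] 0.35 [-0.71  0.04  0.46]
scene 3 39
top 0 16
hook y: arch top [0.5222 0.2237 0.266 ] hung [0.5138 0.1301 0.266 ]
```

View pics/v27.png

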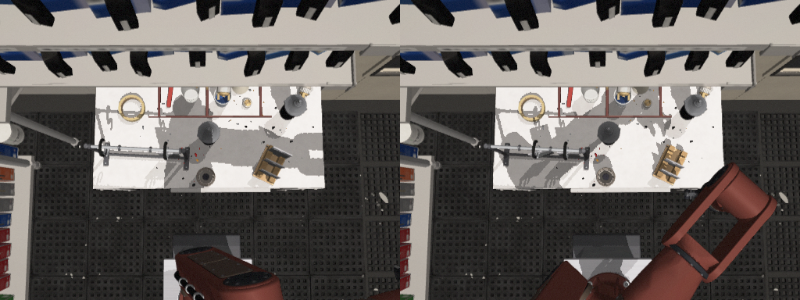

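Run:
```python
from h import *
f=load("scene27"); f["img"]=np.clip(f["img"]*1.2,0,255).astype(np.uint8)
c=np.array([.5225,.2272,.251]); pol=[]
for psi,col in((-3,(0,0,255)),(-25,(0,255,0)),(15,(255,0,0))):
    Y=Rz(psi)@[0,1,0]; pol.append((np.array([c+Y*a+[0,0,z] for a,z in((.035,-.0795),(.035,-.2095),(-.035,-.2095),(-.035,-.0795),(.035,-.0795))]),col))
overlay("",f,pol,165,190,235,275,7,"v27b")
```

```text
(no output)
```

View pics/v27b.png

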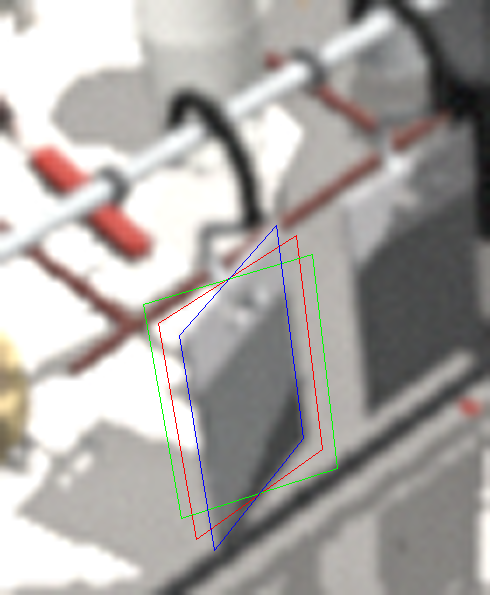

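```bash
python3 -c "
from cell import robot
print(robot.sign_off())"
```

```text
the job is handed in; nothing more can be done
None
```

The tall panel now hangs from the S-hook in the rail's middle bay, and I handed the job in at about 26 s. `sign_off` reports no verdict, so the result rests on my own checks.

I took the empty hook off the end bay and passed its tip through the panel's hole from the far side. I then lifted the panel straight out of the rack and carried it over the cup and tin. It went onto the rail slantwise and was released once the hook rested on the bar.

**Hanging position:** The bar took the hook at TCP height 0.2337 m, the same height as when I first gripped it. In the top view the hook is 94 mm from the hung panel's hook; the limit is 72 mm.

**Stillness and upright:** Pictures about 1 s apart showed almost no change. An upright rectangle drawn over the scene view fits the panel, and it hangs turned about 15–20° around the vertical relative to the rail.

**Other objects:** By eye, the cup, tin, short panels and hung panel look unmoved in the first and last top views. A pixel-difference check on those areas was inconclusive: it flagged many changed pixels, and shadows had shifted between the pictures.

**Calibration:** The scene camera disagreed with the arm by up to about 1 pixel (2–3 mm), more in one view while I carried the panel. I allowed for this when threading the hook. Wrist forces stayed under about 10 N at every reading.

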